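# Roll the sample bottles label-up, tray them and close the lid

## Task

While the steel tray is still closed, roll each brown sample bottle along the bench, without picking it up, until its white paper label faces straight up, and let go of it there. Once all of them lie so, lift the lid off the tray by its knob and lay it flat on the bench, lay every bottle in the tray on a pair of bars with its label still facing up, and put the lid back on so that it sits fully down. Do not disturb the wash bottle, the beaker and the small grey tray.

Things in the scene. Friction and masses are not known exactly. Their poses are not given: they have to be found in the camera images.
- bottle_a: Brown glass bottle on its side, about 0.12 kg; 2 or 3 of the 3 are there. It rolls, and soon stops. Smooth round body 44 mm in diameter, 78 mm long; a white cap, 32 mm in diameter, reaches 65 mm from the origin. Origin: on the axis, mid-body (22 mm above the bench). x: along the bottle to the cap. z: out through the middle of the white paper label (52 mm long, 100 degrees of the round); label up = z up.
- bottle_b: Brown glass bottle on its side, about 0.12 kg; 2 or 3 of the 3 are there. It rolls, and soon stops. Smooth round body 44 mm in diameter, 78 mm long; a white cap, 32 mm in diameter, reaches 65 mm from the origin. Origin: on the axis, mid-body (22 mm above the bench). x: along the bottle to the cap. z: out through the middle of the white paper label (52 mm long, 100 degrees of the round); label up = z up.
- bottle_c: Brown glass bottle on its side, about 0.12 kg; 2 or 3 of the 3 are there. It rolls, and soon stops. Smooth round body 44 mm in diameter, 78 mm long; a white cap, 32 mm in diameter, reaches 65 mm from the origin. Origin: on the axis, mid-body (22 mm above the bench). x: along the bottle to the cap. z: out through the middle of the white paper label (52 mm long, 100 degrees of the round); label up = z up.
- tray: Open steel tray, fixed to the bench: 250 mm (x) by 132 mm (y), 60 mm high, walls and floor 4 mm. Origin: centre of its underside. On its floor three pairs of round bars run along y, one pair per bottle. A bottle laid on a pair along y, cap at either end, stays put; its axis is then 32 mm above the tray's origin.
- bay0 (a point): A place for a bottle in the tray (-x end): the middle of a pair of bars (10 mm thick, 28 mm apart), on the tray's floor, 4 mm above its underside; axes as the tray. 62 mm free from here to each wall along y: shift the bottle's origin 13 mm from here, away from its cap, to clear both. Bays are 72 mm apart; 49 mm from an outer bay to the end wall.
- bay1 (a point): A place for a bottle in the tray (middle): the middle of a pair of bars (10 mm thick, 28 mm apart), on the tray's floor, 4 mm above its underside; axes as the tray. 62 mm free from here to each wall along y: shift the bottle's origin 13 mm from here, away from its cap, to clear both. Bays are 72 mm apart; 49 mm from an outer bay to the end wall.
- bay2 (a point): A place for a bottle in the tray (+x end): the middle of a pair of bars (10 mm thick, 28 mm apart), on the tray's floor, 4 mm above its underside; axes as the tray. 62 mm free from here to each wall along y: shift the bottle's origin 13 mm from here, away from its cap, to clear both. Bays are 72 mm apart; 49 mm from an outer bay to the end wall.
- lid: Loose steel lid of the tray, 0.35 kg: plate 266 (x) by 148 (y) by 4 mm; its skirt reaches 10 mm lower, outside the tray walls, 4 mm play all round. Black oblong knob in the middle: 20 (x) by 40 (y) by 24 mm high, 10 mm clear of the plate. Origin: centre of the knob, 22 mm above the plate's top. On the tray the origin is 86 mm above the tray's, axes matching; flat on the bench 36 mm high.
- wash_bottle: a white plastic bottle, 64 mm in diameter and 170 mm tall, standing at the back; origin at the centre of its underside. Not to be disturbed.
- beaker: a clear plastic beaker, 80 mm across and 95 mm tall, standing at the back; origin at the centre of its underside. Not to be disturbed.
- parts_tray: an open grey plastic parts tray, 70 by 160 by 45 mm, at the back; origin at the centre of its underside. Not to be disturbed.
Mind the look-alikes: they are no part of the job. What is shaped like the bottle_b but yellow is not meant.

How it is judged:
By the outcome, as a careful person would: the job done as asked, in the order asked, and still so for the second after the job is handed in, with the robot touching nothing.
Of bottle_a, bottle_b, bottle_c only 2 to 3 are there at a start; the rules pass over those that are not, and their reading is None.
At some moment in a run one of lid may be knocked a few centimetres aside while the robot is not near it.
Once in a run the grip may slacken for a moment while it holds something.
It also fails if it takes over 210 s, if anything falls off the work surface, if the arm or the gripper's body presses on something with over 40 N, if the wrist force passes 120 N, or if a joint passes its speed limit or range.

## Robot

A 6-joint arm with a two-finger parallel gripper is mounted at the origin on the work surface. World frame = base frame: x ahead of the robot, y to its left, z up, the work surface at z = 0. Lengths are in m, angles in rad, forces in N, time in s.
With the tool pointing down it reaches from about 0.35 to 0.775 m from the base axis. Payload 7.3 kg.
Tool frame: the origin (TCP) lies on the centre line of the jaws, within the pads' length; the fingertips stand 22 mm ahead of it and the grasp point (between the pads) lies 3 mm ahead of it; z points along the fingers, y is the line along which they close (so a half turn about z gives the same grasp; the last joint's range is limited). The gripper opens to 92 mm and grips with 3 to 60 N. Pads are 19 mm wide; open, the fingers measure 130 mm over their backs; the gripper's body (75 mm by 190 mm) begins 47 mm behind the grasp point.
Start: joints at [-1.465, 0.342, 1.524, -0, 1.275, -0.146], TCP at [0.131, -0.508, 0.249] pointing down, gripper open.
Joint ranges: [-2.53, 2.53], [-0.77, 2.02], [0.04, 2.7], [-1, 4.14], [0.28, 2.66], [-3.11, 3.11]. Speed limits (rad/s): [2.57, 2.57, 3.14, 3.14, 3.14, 3.14].

## Interface

Orientations are given as a unit quaternion [x, y, z, w].
In Python, from bench import readout, viewer, workorder gives the robot as it stands. The module is installed in compiled form; this text tells all that it offers.
- The arm moves only by the shell command python3 -m creep 'ROWS' [FORCE]. ROWS is JSON, a list that holds one entry, the list of rows, each a list of 7 numbers: the shift along the tool's x, y, z in mm, then the turn, a rotation vector about the tool's x, y, z in degrees, then the opening, from 0 (shut) to 1 (fully open). A call has 1 to 10 rows; each row shifts and turns the commanded pose from where the row before left it, along the tool's axes as they then stand; what a row does not reach is not made up. A row lasts 1/10 s, in which the tool goes at most 50 mm and 8.59 degrees, less where a joint would pass 70% of its speed; a pose out of reach is approached as far as the arm can. A call with a gripper value outside its range is refused whole. The fingers move at their own pace and stop on an object; FORCE is the grip in N (left out, the last holds). Time passes only in rows, so rows that do not move let the fingers close. It gives the time, the measured TCP pose, the force, the opening and the grip force at its end, in the units of the state.
- readout.observe(): the state, without advancing time (a new reading comes with each control period).
- viewer.grab_frame(name): name is "scene" or "top" or "wrist"; returns the picture (480x640x3 uint8, blue, green, red); there is no depth.
- viewer.camera_info(name): a dict with "intrinsics" (3x3 intrinsics, pixels), "distortion" ([k1, k2, p1, p2, k3] as OpenCV has them; the pictures are not rectified), "pose" (4x4, takes a point from camera to world coordinates). Camera axes: x right, y down, z forward; pixel columns grow to the right and rows downward; lengths in m; the calibration is good to about 2 mm. A picture is of the moment at which its call begins: read the wrist's pose just before it. camera_info takes no time and is no camera call; for the wrist camera it gives the pose at the moment of the call.
- workorder.finish_job(): hands the job in; it is judged then, once.
The state is a dict: "clock": time; "joint_positions": joint angles; "joint_vel": joint speeds; "joint_torque": joint torques, N m; "eef_pos": TCP position; "ee_rot": TCP orientation; "wrist_force": force on the tool from outside, world axes, zero at the start; "moment": the same for the moment, N m; "grip_width": finger opening in m; "finger_force": force on a finger pad.
Only numpy, scipy, OpenCV 4.12 (cv2) and the standard library are available. Lean on these libraries where they do the work, as an engineer would, in place of code of your own. Each camera call takes 0.05 s, during which the arm holds its last target. There are 200 camera calls.

## Working session

There is one attempt and no reset: what is moved stays moved. The work goes in short steps, Python scripts to look and compute and a shell command to move; the robot and the scene stay as the last step left them, time stands still between calls to the robot, and variables do not carry over. Pictures are saved under pics/ and viewed, at most 16 in all, crops included, and the job is handed in when it is done.

```bash
mkdir -p pics
cat > h.py <<'E'
import numpy as np,cv2
from scipy.spatial.transform import Rotation as R
from bench import readout,viewer
def snap(n,f=None):
    ci=viewer.camera_info(n); im=viewer.grab_frame(n)
    if f: cv2.imwrite('pics/'+f,im)
    return im,ci
def ray(ci,px,z):
    p=cv2.undistortPoints(np.float64([[px]]),np.array(ci['intrinsics']),np.array(ci['distortion']))[0,0]
    T=np.array(ci['pose']); d=T[:3,:3]@[p[0],p[1],1]; o=T[:3,3]
    return o+d*(z-o[2])/d[2]
def proj(ci,P):
    T=np.linalg.inv(np.array(ci['pose'])); r,_=cv2.Rodrigues(T[:3,:3])
    return cv2.projectPoints(np.float64(P).reshape(-1,1,3),r,T[:3,3],np.array(ci['intrinsics']),np.array(ci['distortion']))[0][:,0]
E
python3 - <<'E'
from h import *
s=readout.observe();print(s)
for n in('top','scene'):
    im,ci=snap(n,n+'0.png');print(n,np.array(ci['pose']).round(3).tolist(),np.array(ci['intrinsics']).round(0).tolist())
E
```

```text
{'clock': 0.0, 'joint_positions': array([-1.46499237e+00,  3.42710514e-01,  1.52503192e+00,  9.25789799e-06,
        1.27538208e+00, -1.45974884e-01]), 'joint_vel': array([-0.00124515, -0.00164241, -0.00063612,  0.00090599,  0.00165771,
        0.00164523]), 'joint_torque': array([-1.29796455e-03, -4.31247103e+01, -2.44223410e+01,  7.15252245e-02,
        5.58954547e-02, -1.22830161e-04]), 'eef_pos': array([ 0.13078853, -0.50806011,  0.24804607]), 'ee_rot': array([ 9.92086265e-01,  1.25555789e-01,  1.98095286e-05, -7.65686619e-04]), 'wrist_force': array([ 0.29947136, -0.10488286, -0.90296214]), 'moment': array([ 0.01175851, -0.00041562, -0.05497252]), 'finger_force': 0.0, 'grip_width': 0.09179354877037658}
top [[-0.023, -0.989, 0.143, 0.46], [-1.0, 0.022, -0.002, -0.136], [-0.001, -0.143, -0.99, 0.856], [0.0, 0.0, 0.0, 1.0]] [[438.0, 0.0, 323.0], [0.0, 438.0, 241.0], [0.0, 0.0, 1.0]]
scene [[-0.849, 0.416, -0.325, 0.912], [0.528, 0.684, -0.503, 0.38], [0.013, -0.599, -0.801, 0.923], [0.0, 0.0, 0.0, 1.0]] [[515.0, 0.0, 321.0], [0.0, 515.0, 239.0], [0.0, 0.0, 1.0]]
```

View pics/top0.png

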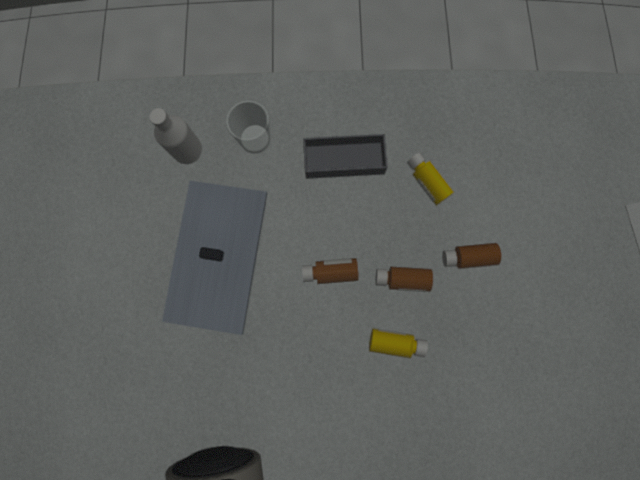

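View pics/scene0.png

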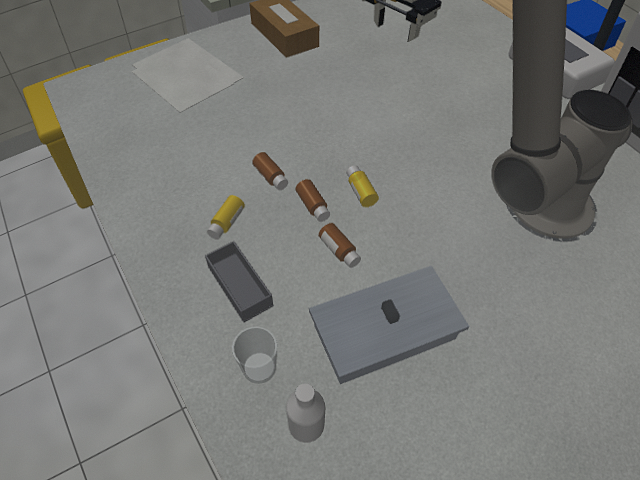

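The top view shows three brown bottles at about (335,271), (410,279) and (478,256), all with caps pointing left (+y). The yellow look-alikes are at (432,180) and (398,343) and are not part of the job. The lid knob is at (211,254). A label is visible only on the first bottle, on its +x edge at (335,262).

```bash
cat >> h.py <<'E'
def bottles(im,ci,z=0.022,amin=250):
    hsv=cv2.cvtColor(im,cv2.COLOR_BGR2HSV)
    m=cv2.inRange(hsv,(3,110,40),(15,255,255)); m=cv2.morphologyEx(m,cv2.MORPH_CLOSE,np.ones((5,5)))
    out=[]
    for c in cv2.findContours(m,cv2.RETR_EXTERNAL,cv2.CHAIN_APPROX_NONE)[0]:
        if cv2.contourArea(c)<amin: continue
        r=cv2.minAreaRect(cv2.convexHull(c)); b=cv2.boxPoints(r)
        P=np.array([ray(ci,q,z) for q in b]); out.append((r[0],ray(ci,r[0],z),P))
    return out
E
python3 - <<'E'
from h import *
im,ci=snap('top')
for px,c,P in bottles(im,ci):
    e=[P[1]-P[0],P[2]-P[1]];e.sort(key=np.linalg.norm);l=e[1]
    print(np.round(px),c.round(4),'len',np.linalg.norm(e[1]).round(3),'wid',np.linalg.norm(e[0]).round(3),'ang',np.degrees(np.arctan2(l[1],l[0])).round(1))
hsv=cv2.cvtColor(im,cv2.COLOR_BGR2HSV)
roi=np.zeros((480,640),np.uint8);roi[170:345,150:280]=1
k=((hsv[...,2]<50)*roi).astype(np.uint8);r=cv2.minAreaRect(cv2.findNonZero(k));print('knob px',r,ray(ci,r[0],.098))
pl=((hsv[...,1]>45)&(hsv[...,2]>60)).astype(np.uint8)*roi
c=max(cv2.findContours(pl,cv2.RETR_EXTERNAL,cv2.CHAIN_APPROX_NONE)[0],key=cv2.contourArea)
r=cv2.minAreaRect(c);print('plate',cv2.contourArea(c),r,[ray(ci,q,.064).round(4).tolist() for q in cv2.boxPoints(r)],ray(ci,r[0],.064))
s=readout.observe();w=np.array(viewer.camera_info('wrist')['pose']);Rt=R.from_quat(s['ee_rot']).as_matrix()
print('cam in tool',(Rt.T@(w[:3,3]-s['eef_pos'])).round(3),(Rt.T@w[:3,:3]).round(3).tolist(),np.array(viewer.camera_info('wrist')['intrinsics']).round(0).tolist(),Rt.round(3).tolist())
E
```

```text
[410. 278.] [ 0.5033 -0.3025  0.022 ] len 0.085 wid 0.039 ang -95.0
[335. 271.] [ 0.5215 -0.1593  0.022 ] len 0.084 wid 0.039 ang -86.4
[478. 255.] [ 0.5454 -0.4389  0.022 ] len 0.087 wid 0.04 ang -85.4
knob px ((211.0270233154297, 253.83782958984375), (23.344655990600586, 10.850333213806152), 9.462322235107422) [0.55017444 0.05919695 0.098     ]Traceback (most recent call last):
  File "<stdin>", line 10, in <module>
ValueError: max() iterable argument is empty
```

Run:
```python
from h import *
ci=viewer.camera_info('top')
Q=np.array([ray(ci,q,.064) for q in [(190,182),(267,190),(243,333),(163,320)]]);print(Q.round(3).tolist(),Q.mean(0))
for i in range(4):
    d=Q[(i+1)%4]-Q[i];print(np.linalg.norm(d).round(3),np.degrees(np.arctan2(d[1],d[0])).round(1))
print(ray(ci,(211,253.8),.092))
s=readout.observe();w=np.array(viewer.camera_info('wrist')['pose']);Rt=R.from_quat(s['ee_rot']).as_matrix()
print('cam in tool',(Rt.T@(w[:3,3]-s['eef_pos'])).round(3),(Rt.T@w[:3,:3]).round(3).tolist(),np.array(viewer.camera_info('wrist')['intrinsics']).round(0).tolist(),Rt.round(3).tolist())
```

```text
[[0.691, 0.11, 0.064], [0.672, -0.036, 0.064], [0.41, 0.009, 0.064], [0.435, 0.155, 0.064]] [0.55225713 0.05981591 0.064     ]
0.147 -97.7
0.265 170.3
0.149 80.4
0.26 -9.9
[0.55096013 0.06078737 0.092     ]
cam in tool [ 0.064 -0.    -0.136] [[0.0, -0.969, -0.246], [1.0, 0.0, 0.0], [-0.0, -0.246, 0.969]] [[333.0, 0.0, 321.0], [0.0, 333.0, 235.0], [0.0, 0.0, 1.0]] [[0.968, 0.249, -0.0], [0.249, -0.968, 0.001], [0.0, -0.001, -1.0]]
```

```bash
cat >> h.py <<'E'
def go(x,y,z,yaw,quiet=False):
    "tool-frame delta to a tool-down pose; yaw = world angle of tool x (deg)"
    s=readout.observe();Rt=R.from_quat(s['ee_rot']).as_matrix()
    cy=np.degrees(np.arctan2(Rt[1,0],Rt[0,0]))
    d=Rt.T@(np.array([x,y,z])-s['eef_pos'])*1000
    # tilt correction vector
    Rd=R.from_euler('z',yaw,degrees=True).as_matrix()@np.diag([1,-1,-1.])
    rv=R.from_matrix(Rt.T@Rd).as_rotvec(degrees=True)
    a=np.radians(yaw);d2=np.array([np.cos(a),np.sin(a)]),np.array([np.sin(a),-np.cos(a)])
    w=(np.array([x,y])-s['eef_pos'][:2])*1000
    print('pos',s['eef_pos'].round(4),'yaw',cy.round(1),'| shift',d.round(1),'turn',rv.round(1),'| shift after turn',(d2[0]@w).round(1),(d2[1]@w).round(1),'t',round(s['clock'],1))
E
for i in 1; do
python3 -m creep '[[[30.2,-13.4,0,0,0,0,1],[30.2,-13.4,0,0,0,0,1],[30.2,-13.4,0,0,0,0,1],[30.2,-13.4,0,0,0,0,1],[30.2,-13.4,0,0,0,0,1],[30.2,-13.4,0,0,0,0,1],[30.2,-13.4,0,0,0,0,1],[30.2,-13.4,0,0,0,0,1]]]'
python3 -m creep '[[[30.2,-13.4,0,0,0,0,1],[30.2,-13.4,0,0,0,0,1],[30.2,-13.4,0,0,0,0,1],[30.2,-13.4,0,0,0,0,1],[30.2,-13.4,0,0,0,0,1],[30.2,-13.4,0,0,0,0,1],[30.2,-13.4,0,0,0,0,1]]]'
python3 -m creep '[[[0,0,0,0,0,-7.9,1],[0,0,0,0,0,-7.9,1],[0,0,0,0,0,-7.9,1],[0,0,0,0,0,-7.9,1],[0,0,0,0,0,-7.9,1],[0,0,0,0,0,-7.9,1],[0,0,0,0,0,-7.9,1],[0,0,0,0,0,-7.9,1],[0,0,0,0,0,-7.9,1],[0,0,0,0,0,-7.9,1]]]'
done
python3 - <<'E'
from h import *
im,ci=snap('wrist','w1.png')
for px,c,P in bottles(im,ci,amin=800):
    e=[P[1]-P[0],P[2]-P[1]];e.sort(key=np.linalg.norm);l=e[1]
    print(np.round(px),c.round(4),'len',np.linalg.norm(e[1]).round(3),'wid',np.linalg.norm(e[0]).round(3),'ang',np.degrees(np.arctan2(l[1],l[0])).round(1))
go(.5215,-.159,.25,93.6)
E
```

```text
clock: 0.95
eef_pos: [0.3389, -0.3434, 0.2486]
ee_rot: [0.992, 0.126, -0.0, -0.0]
wrist_force: [0.0, -0.1, -0.6]
grip_width: 0.0919
finger_force: 0.0
clock: 1.65
eef_pos: [0.5203, -0.1998, 0.2484]
ee_rot: [0.992, 0.126, -0.0, -0.0]
wrist_force: [-0.1, -0.9, -0.1]
grip_width: 0.0919
finger_force: 0.0
clock: 2.65
eef_pos: [0.5193, -0.2009, 0.2484]
ee_rot: [0.684, 0.73, -0.0, -0.0]
wrist_force: [-0.0, 0.1, 0.2]
grip_width: 0.0915
finger_force: 0.0
[306. 275.] [ 0.5048 -0.2763  0.022 ] len 0.041 wid 0.037 ang 3.8
[325. 173.] [ 0.5186 -0.1581  0.022 ] len 0.088 wid 0.041 ang -84.5
pos [ 0.5193 -0.2009  0.2483] yaw 94.1 | shift [41.6  5.2 -1.6] turn [-0.  -0.   0.5] | shift after turn 41.6 4.9 t 2.7
```

View pics/w1.png

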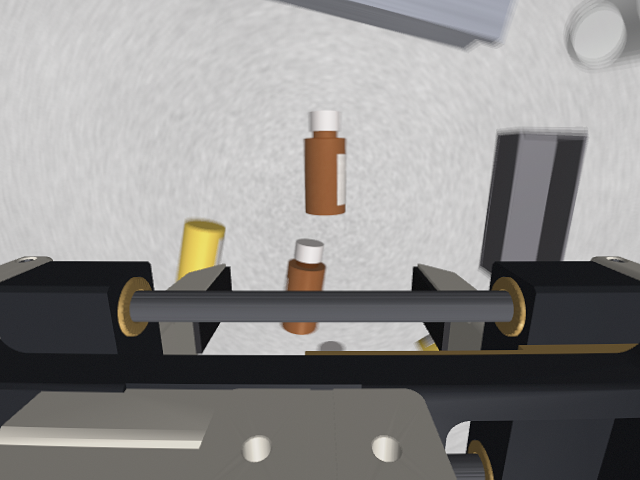

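The wrist view shows bottle 1 at (325,173), with its label from column 337 to the right edge. That puts the label centre about 84° toward +x, so the bottle needs to roll about 32 mm in −x (tool −y). I'll straddle it with the fingers and roll it between them.

```bash
python3 -m creep '[[[21,2.5,0,0,0,0,1],[21,2.5,0,0,0,0,1],[0,0,30,0,0,0,1],[0,0,30,0,0,0,1],[0,0,30,0,0,0,1],[0,0,30,0,0,0,1],[0,0,30,0,0,0,1],[0,0,30,0,0,0,1],[0,0,20,0,0,0,1],[0,0,18,0,0,0,1]]]' 5 | head -2
python3 -m creep '[[[0,0,0,0,0,0,0.6],[0,0,0,0,0,0,0.6],[0,0,0,0,0,0,0.6],[0,0,0,0,0,0,0.56],[0,0,0,0,0,0,0.56],[0,0,0,0,0,0,0.56]]]' | tail -5
python3 -m creep '[[[0,-3,0,0,0,0,0.56],[0,-3,0,0,0,0,0.56],[0,-3,0,0,0,0,0.56],[0,-3,0,0,0,0,0.56],[0,-3,0,0,0,0,0.56],[0,-3,0,0,0,0,0.56],[0,-3,0,0,0,0,0.56],[0,-3,0,0,0,0,0.56],[0,-3,0,0,0,0,0.56]]]'
python3 -m creep '[[[0,-3,0,0,0,0,0.56],[0,-2,0,0,0,0,0.56],[0,-1,0,0,0,0,0.56],[0,0,0,0,0,0,0.56],[0,0,0,0,0,0,0.8],[0,0,0,0,0,0,1],[0,0,0,0,0,0,1]]]'
python3 -m creep '[[[0,0,-20,0,0,0,1],[0,0,-30,0,0,0,1],[0,0,-30,0,0,0,1],[0,0,-30,0,0,0,1],[0,0,-30,0,0,0,1],[0,0,-30,0,0,0,1]]]' |head -2
python3 - <<'E'
from h import *
im,ci=snap('wrist','w2.png')
for px,c,P in bottles(im,ci,amin=800): print(np.round(px),c.round(4))
cv2.imwrite('pics/w2.png',cv2.resize(im[100:350,200:450],None,fx=2,fy=2))
E
```

```text
clock: 3.7
eef_pos: [0.5214, -0.1585, 0.0292]
eef_pos: [0.5222, -0.1588, 0.0313]
ee_rot: [0.686, 0.728, 0.0, 0.001]
wrist_force: [-0.4, -0.1, 0.3]
grip_width: 0.0526
finger_force: 0.0
clock: 5.2
eef_pos: [0.4947, -0.1604, 0.0307]
ee_rot: [0.686, 0.728, -0.0, 0.0]
wrist_force: [0.6, -0.4, -0.6]
grip_width: 0.0518
finger_force: 0.0
clock: 5.9
eef_pos: [0.4891, -0.1607, 0.0307]
ee_rot: [0.686, 0.728, -0.0, 0.0]
wrist_force: [0.3, 0.1, 0.6]
grip_width: 0.0707
finger_force: 0.0
clock: 6.5
eef_pos: [0.4888, -0.1606, 0.202]
[329. 336.] [ 0.503  -0.2863  0.022 ]
[324. 222.] [ 0.49   -0.1627  0.022 ]
```

View pics/w2.png

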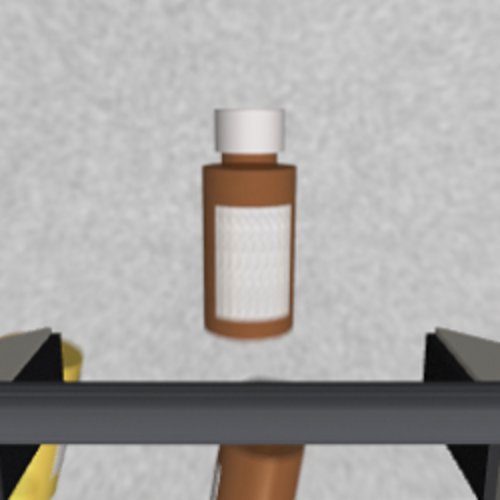

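Bottle 1's label is now nearly up: it spans crop columns 215–291 on a body of 204–295, a few degrees toward +x. Bottle 2's label edge shows on its −x side at crop (215,480). I'll measure the angles properly.

```bash
cat >> h.py <<'E'
def label(im,ci,near,z=0.022,r=0.022,dbg=False):
    "brown bottle nearest to near (world xy): refined axis point, axis dir, label angle range about up, + toward +x"
    hsv=cv2.cvtColor(im,cv2.COLOR_BGR2HSV)
    m=cv2.inRange(hsv,(3,110,40),(15,255,255))
    K=cv2.morphologyEx(m,cv2.MORPH_CLOSE,np.ones((9,9)))
    cs=[c for c in cv2.findContours(K,cv2.RETR_EXTERNAL,cv2.CHAIN_APPROX_NONE)[0] if cv2.contourArea(c)>250]
    def wc(c): return ray(ci,cv2.minAreaRect(c)[0],z)
    c=min(cs,key=lambda c:np.linalg.norm(wc(c)[:2]-near)); h=cv2.convexHull(c)
    rc=cv2.minAreaRect(h); b=cv2.boxPoints(rc); P=np.array([ray(ci,q,z) for q in b])
    mids=[(P[i]+P[(i+1)%4])/2 for i in range(4)]
    a,b2=((mids[0],mids[2]) if np.linalg.norm(mids[0]-mids[2])>np.linalg.norm(mids[1]-mids[3]) else (mids[1],mids[3]))
    u=(b2-a)/np.linalg.norm(b2-a); u=u if u[1]>0 else -u; cen=(a+b2)/2
    n=np.array([u[1],-u[0],0]) # toward +x
    T=np.array(ci['pose']);o=T[:3,3]
    hm=np.zeros(m.shape,np.uint8);cv2.drawContours(hm,[h],-1,255,-1)
    w=cv2.inRange(hsv,(0,0,110),(180,70,255))&hm; w=cv2.morphologyEx(w,cv2.MORPH_OPEN,np.ones((3,3)))
    ang=[];tt=[]
    for v,uu in np.argwhere(w>0):
        d=ray(ci,(uu,v),z)-o; d/=np.linalg.norm(d); q=o-cen
        D2=np.array([d@n,d[2]]);Q2=np.array([q@n,q[2]])
        A=D2@D2;B=2*D2@Q2;C=Q2@Q2-r*r;disc=max(B*B-4*A*C,0)
        s=(-B-np.sqrt(disc))/(2*A);p=Q2+s*D2;ang.append(np.degrees(np.arctan2(p[0],p[1])));tt.append((q+s*d)@u)
    print('axis pt',cen.round(4),'cap dir',np.degrees(np.arctan2(u[1],u[0])).round(1),'len',np.linalg.norm(b2-a).round(3),'label px',len(ang),end=' ')
    if len(ang)>20: print('angles 2/98%',np.percentile(ang,[2,98]).round(0),'mid',np.mean(np.percentile(ang,[2,98])).round(1),'mean',np.mean(ang).round(1),'label centre along axis at',(cen+u*np.mean(tt)).round(4))
    else: print()
E
python3 - <<'E'
from h import *
im,ci=snap('wrist'); label(im,ci,(.49,-.162)); label(im,ci,(.503,-.3)); go(.4877,-.16,.031,94)
im,ci=snap('top'); label(im,ci,(.49,-.162)); label(im,ci,(.503,-.3));label(im,ci,(.545,-.44))
E
```

```text
axis pt [ 0.4911 -0.1641  0.022 ] cap dir 93.5 len 0.09 label px 2046 angles 2/98% [-45.  55.] mid 5.4 mean 3.7 label centre along axis at [ 0.4912 -0.1657  0.022 ]
axis pt [ 0.5037 -0.2911  0.022 ] cap dir 3.2 len 0.043 label px 0 
pos [ 0.4909 -0.1615  0.2048] yaw 93.4 | shift [  2.4  -4.3 173.8] turn [ 0.4  0.2 -0.6] | shift after turn 1.8 -3.1 t 6.6
axis pt [ 0.5454 -0.439   0.022 ] cap dir 94.1 len 0.087 label px 0 
axis pt [ 0.5454 -0.439   0.022 ] cap dir 94.1 len 0.087 label px 0 
axis pt [ 0.5454 -0.439   0.022 ] cap dir 94.1 len 0.087 label px 0
```

```bash
python3 -m creep '[[[0,-3,30,0,0,0,1],[0,0,30,0,0,0,1],[0,0,30,0,0,0,1],[0,0,30,0,0,0,1],[0,0,30,0,0,0,1],[0,0,24,0,0,0,0.8],[0,0,0,0,0,0,0.56],[0,0,0,0,0,0,0.53],[0,0,0,0,0,0,0.51],[0,0,0,0,0,0,0.5]]]'|head -2
python3 -m creep '[[[0,0,0,0,0,0,0.5],[0,0,0,0,0,0,0.5],[0,0,0,0,0,0,0.5],[0,0,0,0,0,0,0.55],[0,0,0,0,0,0,0.8],[0,0,0,0,0,0,1],[0,0,0,0,0,0,1]]]'
python3 -m creep '[[[0,0,-20,0,0,0,1],[0,0,-30,0,0,0,1],[0,0,-30,0,0,0,1],[0,0,-30,0,0,0,1],[0,0,-30,0,0,0,1],[0,0,-30,0,0,0,1],[-30,0,0,0,0,0,1],[-20,0,0,0,0,0,1],[0,0,0,0,0,0,1]]]' |head -2
python3 - <<'E'
from h import *
im,ci=snap('wrist','w3.png'); label(im,ci,(.49,-.162)); label(im,ci,(.503,-.3)); go(.503,-.305,.2,85)
E
```

```text
clock: 7.65
eef_pos: [0.4859, -0.1608, 0.0267]
clock: 8.35
eef_pos: [0.486, -0.1609, 0.0267]
ee_rot: [0.686, 0.728, -0.0, 0.0]
wrist_force: [0.9, -0.3, -0.8]
grip_width: 0.0699
finger_force: 0.0
clock: 9.25
eef_pos: [0.4891, -0.2128, 0.1969]
axis pt [ 0.4838 -0.1606  0.022 ] cap dir 93.3 len 0.089 label px 2475 angles 2/98% [-59.  40.] mid -9.0 mean -6.3 label centre along axis at [ 0.484  -0.1647  0.022 ]
axis pt [ 0.5026 -0.2696  0.022 ] cap dir 3.3 len 0.044 label px 46 angles 2/98% [-51. -41.] mid -46.0 mean -45.2 label centre along axis at [ 0.5038 -0.2695  0.022 ]
pos [ 0.4888 -0.2114  0.1965] yaw 93.3 | shift [-94.3   8.8  -3.5] turn [-0.  -0.   8.3] | shift after turn -92.0 22.4 t 9.3
```

```bash
python3 -m creep '[[[30,2.6,0,0,0,0,1],[20,0,20,0,0,0,1],[0,0,30,0,0,0,1],[0,0,30,0,0,0,1],[0,0,30,0,0,0,1],[0,0,30,0,0,0,1],[0,0,30,0,0,0,0.8],[0,0,0,0,0,0,0.6],[0,0,0,0,0,0,0.54],[0,0,0,0,0,0,0.52]]]'|head -2
python3 -m creep '[[[0,0,0,0,0,0,0.51],[0,0,0,0,0,0,0.5],[0,0,0,0,0,0,0.5],[0,0,0,0,0,0,0.5],[0,0,0,0,0,0,0.52],[0,0,0,0,0,0,0.54],[0,0,0,0,0,0,0.6],[0,0,0,0,0,0,0.8],[0,0,0,0,0,0,1]]]'
python3 -m creep '[[[0,0,-20,0,0,0,1],[0,0,-30,0,0,0,1],[0,0,-30,0,0,0,1],[0,0,-30,0,0,0,1],[0,0,-30,0,0,0,1],[0,0,-30,0,0,0,1],[-30,0,0,0,0,0,1],[-20,0,0,0,0,0,1],[0,0,0,0,0,0,1]]]' |head -2
python3 - <<'E'
from h import *
im,ci=snap('wrist','w3.png'); label(im,ci,(.49,-.162)); go(.503,-.305,.2,85)
E
```

```text
clock: 10.3
eef_pos: [0.4886, -0.1602, 0.0272]
clock: 11.2
eef_pos: [0.4886, -0.1607, 0.0267]
ee_rot: [0.686, 0.728, -0.0, 0.0]
wrist_force: [0.1, 1.0, -0.2]
grip_width: 0.0666
finger_force: 0.0
clock: 12.1
eef_pos: [0.4916, -0.2126, 0.1969]
axis pt [ 0.4873 -0.1604  0.022 ] cap dir 93.3 len 0.089 label px 2519 angles 2/98% [-50.  48.] mid -0.9 mean -0.6 label centre along axis at [ 0.4875 -0.1643  0.022 ]
pos [ 0.4913 -0.2112  0.1965] yaw 93.3 | shift [-94.3   6.2  -3.5] turn [-0.  -0.   8.3] | shift after turn -92.4 19.8 t 12.2
```

```bash
python3 -m creep '[[[0,0,0,0,0,8.3,1],[-31,7,0,0,0,0,1],[-31,7,0,0,0,0,1],[-30,6,0,0,0,0,1],[0,0,0,0,0,0,1]]]'|head -2
python3 - <<'E'
from h import *
im,ci=snap('wrist','w4.png'); label(im,ci,(.503,-.305)); go(.503,-.305,.2,85)
cv2.imwrite('pics/w4c.png',cv2.resize(im[100:350,150:500],None,fx=2,fy=2))
E
```

```text
clock: 12.65
eef_pos: [0.5037, -0.3061, 0.1961]
axis pt [ 0.4999 -0.3008  0.022 ] cap dir 84.9 len 0.09 label px 21 angles 2/98% [-40.  44.] mid 2.1 mean 6.7 label centre along axis at [ 0.5037 -0.2587  0.022 ]
pos [ 0.5035 -0.3042  0.196 ] yaw 85.0 | shift [-0.9 -0.4 -4. ] turn [-0.1 -0.1  0. ] | shift after turn -0.9 -0.4 t 12.7
```

View pics/w4c.png

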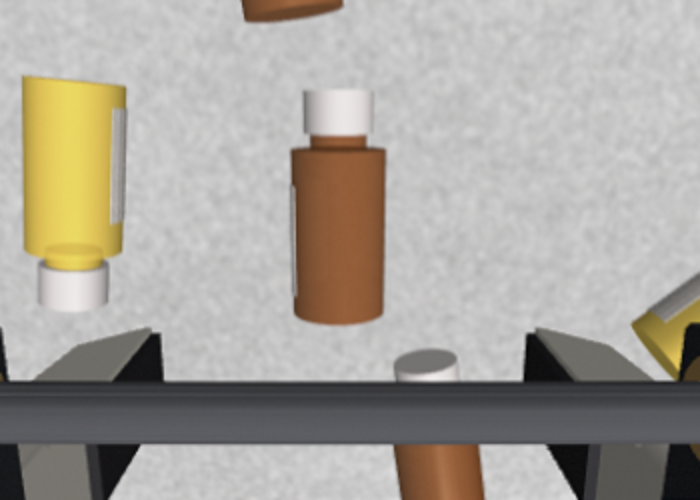

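```bash
python3 -m creep '[[[0,0,30,0,0,0,1],[0,0,30,0,0,0,1],[0,0,30,0,0,0,1],[0,0,30,0,0,0,1],[0,0,30,0,0,0,1],[0,0,18,0,0,0,0.8],[0,0,0,0,0,0,0.6],[0,0,0,0,0,0,0.55],[0,0,0,0,0,0,0.53],[0,0,0,0,0,0,0.53]]]'|head -2
python3 -m creep '[[[0,3,0,0,0,0,0.53],[0,3,0,0,0,0,0.53],[0,3,0,0,0,0,0.53],[0,3,0,0,0,0,0.53],[0,3,0,0,0,0,0.53],[0,3,0,0,0,0,0.53],[0,3,0,0,0,0,0.53],[0,3,0,0,0,0,0.53],[0,3,0,0,0,0,0.53],[0,3,0,0,0,0,0.53]]]'|head -2
python3 -m creep '[[[0,3,0,0,0,0,0.53],[0,3,0,0,0,0,0.53],[0,3,0,0,0,0,0.53],[0,2,0,0,0,0,0.53],[0,1,0,0,0,0,0.53],[0,1,0,0,0,0,0.53],[0,0,0,0,0,0,0.53],[0,0,0,0,0,0,0.53],[0,0,0,0,0,0,0.53],[0,0,0,0,0,0,0.57]]]'
python3 -m creep '[[[0,0,0,0,0,0,0.7],[0,0,0,0,0,0,1],[0,0,0,0,0,0,1],[0,0,-20,0,0,0,1],[0,0,-30,0,0,0,1],[0,0,-30,0,0,0,1],[0,0,-30,0,0,0,1],[0,0,-30,0,0,0,1],[0,0,-30,0,0,0,1],[0,0,0,0,0,0,1]]]' |head -2
python3 - <<'E'
from h import *
im,ci=snap('wrist','w5.png'); label(im,ci,(.54,-.305)); go(.544,-.303,.03,85)
im,ci=snap('top','t5.png'); label(im,ci,(.54,-.305));
E
```

```text
clock: 13.7
eef_pos: [0.5044, -0.3042, 0.0302]
clock: 14.7
eef_pos: [0.5338, -0.3066, 0.0287]
clock: 15.7
eef_pos: [0.5465, -0.3077, 0.0288]
ee_rot: [0.737, 0.676, -0.0, 0.0]
wrist_force: [0.2, -0.3, -0.5]
grip_width: 0.0516
finger_force: 0.0
clock: 16.7
eef_pos: [0.5482, -0.3088, 0.2037]
axis pt [ 0.5423 -0.3051  0.022 ] cap dir 84.9 len 0.089 label px 2116 angles 2/98% [-51.  48.] mid -1.9 mean -0.9 label centre along axis at [ 0.5421 -0.3066  0.022 ]
pos [ 0.5474 -0.3082  0.2011] yaw 85.1 | shift [  5.4  -4.5 171.1] turn [0.2 0.1 0.1] | shift after turn 4.9 -3.8 t 16.8Traceback (most recent call last):
  File "<stdin>", line 3, in <module>
  File "h.py", line 42, in label
    c=min(cs,key=lambda c:np.linalg.norm(wc(c)[:2]-near)); h=cv2.convexHull(c)
ValueError: min() iterable argument is empty
```

```bash
python3 -m creep '[[[0,0,0,0,0,-8.5,1],[-30,-3,0,0,0,0,1],[-30,-3,0,0,0,0,1],[-30,-3,0,0,0,0,1],[-20,-2,0,0,0,0,1],[-20,0,0,0,0,0,1],[0,0,0,0,0,0,1]]]'|head -2
python3 - <<'E'
from h import *
im,ci=snap('wrist','w6.png'); label(im,ci,(.545,-.44)); go(.5454,-.439,.2,94)
cv2.imwrite('pics/w6c.png',cv2.resize(im[100:350,150:500],None,fx=2,fy=2))
E
```

```text
clock: 17.5
eef_pos: [0.5426, -0.44, 0.196]
axis pt [ 0.5414 -0.4344  0.022 ] cap dir 93.6 len 0.09 label px 26 angles 2/98% [-41.  44.] mid 1.5 mean -1.5 label centre along axis at [ 0.5387 -0.392   0.022 ]
pos [ 0.543  -0.4384  0.1963] yaw 93.5 | shift [-0.8  2.4 -3.7] turn [-0.1 -0.2 -0.5] | shift after turn -0.8 2.4 t 17.6
```

View pics/w6c.png

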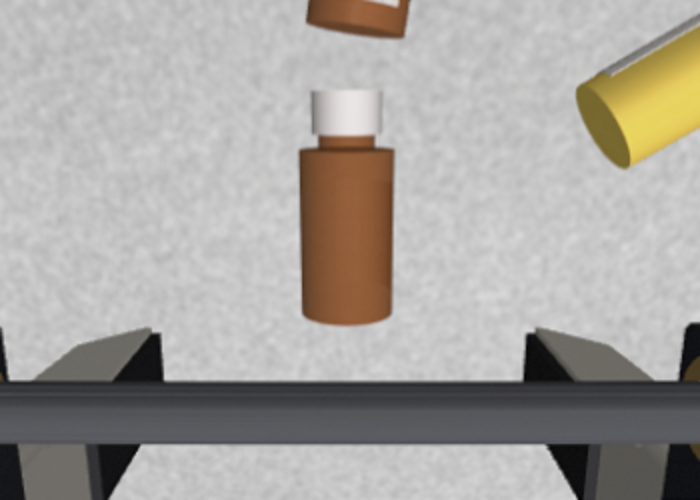

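```bash
python3 -m creep '[[[0,0,30,0,0,0,1],[0,0,30,0,0,0,1],[0,0,30,0,0,0,1],[0,0,30,0,0,0,1],[0,0,30,0,0,0,1],[0,0,18,0,0,0,0.8],[0,0,0,0,0,0,0.6],[0,0,0,0,0,0,0.55],[0,0,0,0,0,0,0.53],[0,0,0,0,0,0,0.53]]]'|head -2
python3 -m creep '[[[0,-3,0,0,0,0,0.53],[0,-3,0,0,0,0,0.53],[0,-3,0,0,0,0,0.53],[0,-3,0,0,0,0,0.53],[0,-3,0,0,0,0,0.53],[0,-3,0,0,0,0,0.53],[0,-3,0,0,0,0,0.53],[0,-3,0,0,0,0,0.53],[0,-3,0,0,0,0,0.53],[0,-3,0,0,0,0,0.53]]]'|head -2
python3 -m creep '[[[0,-3,0,0,0,0,0.53],[0,-2,0,0,0,0,0.53],[0,-1,0,0,0,0,0.53],[0,0,0,0,0,0,0.53],[0,0,0,0,0,0,0.57],[0,0,0,0,0,0,0.7],[0,0,0,0,0,0,1],[0,0,0,0,0,0,1]]]' | head -2
python3 -m creep '[[[0,0,-20,0,0,0,1],[0,0,-30,0,0,0,1],[0,0,-30,0,0,0,1],[0,0,-30,0,0,0,1],[0,0,-30,0,0,0,1],[0,0,-30,0,0,0,1],[0,0,0,0,0,0,1]]]' |head -2
python3 - <<'E'
from h import *
im,ci=snap('wrist','w7.png'); label(im,ci,(.508,-.44)); go(.47,-.439,.03,94)
cv2.imwrite('pics/w7c.png',im[100:350,150:500])
E
```

```text
clock: 18.55
eef_pos: [0.5445, -0.4384, 0.0324]
clock: 19.55
eef_pos: [0.5136, -0.44, 0.0307]
clock: 20.35
eef_pos: [0.5079, -0.4403, 0.0307]
clock: 21.05
eef_pos: [0.5093, -0.4418, 0.2062]
axis pt [ 0.5073 -0.4374  0.022 ] cap dir 93.6 len 0.089 label px 1066 angles 2/98% [ 7. 65.] mid 36.1 mean 31.2 label centre along axis at [ 0.5073 -0.4381  0.022 ]
pos [ 0.5086 -0.441   0.2034] yaw 93.6 | shift [  5.2 -39.  173.2] turn [ 0.2  0.2 -0.4] | shift after turn 4.7 -38.4 t 21.1
```

View pics/w7c.png

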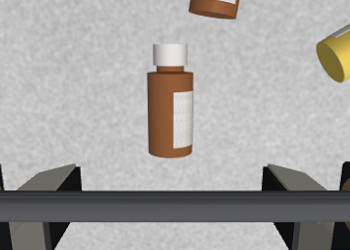

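Bottle 3's label now shows on its +x side, with its left edge at +7°, so its centre is at about +56°. I'll roll it a further 21.5 mm in −x.

```bash
python3 -m creep '[[[0,0,30,0,0,0,1],[0,0,30,0,0,0,1],[0,0,30,0,0,0,1],[0,0,30,0,0,0,1],[0,0,30,0,0,0,1],[0,0,20,0,0,0,0.8],[0,0,0,0,0,0,0.6],[0,0,0,0,0,0,0.55],[0,0,0,0,0,0,0.53],[0,0,0,0,0,0,0.53]]]'|head -2
python3 -m creep '[[[0,-3,0,0,0,0,0.53],[0,-3,0,0,0,0,0.53],[0,-3,0,0,0,0,0.53],[0,-3,0,0,0,0,0.53],[0,-3,0,0,0,0,0.53],[0,-3,0,0,0,0,0.53],[0,-2,0,0,0,0,0.53],[0,-1.5,0,0,0,0,0.53],[0,0,0,0,0,0,0.53],[0,0,0,0,0,0,0.53]]]'|head -2
python3 -m creep '[[[0,0,0,0,0,0,0.57],[0,0,0,0,0,0,0.7],[0,0,0,0,0,0,1],[0,0,0,0,0,0,1]]]' | head -2
python3 -m creep '[[[0,0,-20,0,0,0,1],[0,0,-30,0,0,0,1],[0,0,-30,0,0,0,1],[0,0,-30,0,0,0,1],[0,0,-30,0,0,0,1],[0,0,-30,0,0,0,1],[0,0,0,0,0,0,1]]]' |head -2
python3 - <<'E'
from h import *
im,ci=snap('wrist','w8.png'); label(im,ci,(.486,-.44)); go(.486,-.439,.03,94)
E
```

```text
clock: 22.1
eef_pos: [0.5084, -0.4409, 0.0322]
clock: 23.1
eef_pos: [0.4865, -0.4418, 0.0307]
clock: 23.5
eef_pos: [0.4865, -0.4417, 0.0307]
clock: 24.2
eef_pos: [0.4878, -0.4432, 0.206]
axis pt [ 0.4857 -0.4384  0.022 ] cap dir 93.6 len 0.09 label px 2101 angles 2/98% [-46.  53.] mid 3.7 mean 2.4 label centre along axis at [ 0.4858 -0.4401  0.022 ]
pos [ 0.4871 -0.4425  0.2033] yaw 93.6 | shift [  4.2  -1.4 173.2] turn [ 0.2  0.2 -0.4] | shift after turn 3.5 -0.8 t 24.2
```

```bash
python3 -m creep '[[[0,0,30,0,0,0,1],[0,0,30,0,0,0,1],[0,0,30,0,0,0,1],[0,0,30,0,0,0,1],[0,0,30,0,0,0,1],[0,0,20,0,0,0,0.8],[0,0,0,0,0,0,0.6],[0,0,0,0,0,0,0.55],[0,0,0,0,0,0,0.53],[0,0,0,0,0,0,0.53]]]'|head -2
python3 -m creep '[[[0,-0.8,0,0,0,0,0.53],[0,-0.8,0,0,0,0,0.53],[0,0,0,0,0,0,0.53],[0,0,0,0,0,0,0.53],[0,0,0,0,0,0,0.53],[0,0,0,0,0,0,0.57],[0,0,0,0,0,0,0.7],[0,0,0,0,0,0,1],[0,0,0,0,0,0,1]]]'|head -2
python3 -m creep '[[[0,0,-20,0,0,0,1],[0,0,-30,0,0,0,1],[0,0,-30,0,0,0,1],[0,0,-30,0,0,0,1],[0,0,-30,0,0,0,1],[0,0,-30,0,0,0,1],[0,0,0,0,0,0,1]]]' |head -2
python3 - <<'E'
from h import *
im,ci=snap('wrist','w8.png'); label(im,ci,(.486,-.44)); go(.55,.03,.25,80.5)
E
```

```text
clock: 25.25
eef_pos: [0.487, -0.4423, 0.0322]
clock: 26.15
eef_pos: [0.4848, -0.4418, 0.0307]
clock: 26.85
eef_pos: [0.4862, -0.4433, 0.206]
axis pt [ 0.484  -0.4385  0.022 ] cap dir 93.6 len 0.09 label px 2104 angles 2/98% [-53.  47.] mid -3.0 mean -2.0 label centre along axis at [ 0.4842 -0.4401  0.022 ]
pos [ 0.4855 -0.4426  0.2033] yaw 93.6 | shift [467.3  94.4 -48.3] turn [ 0.2  0.2 13.1] | shift after turn 476.7 -14.4 t 26.9
```

```bash
python3 -m creep '[[[0,0,-24,0,0,0,1],[0,0,-24,0,0,0,1],[29.2,5.9,0,0,0,0,1],[29.2,5.9,0,0,0,0,1],[29.2,5.9,0,0,0,0,1],[29.2,5.9,0,0,0,0,1],[29.2,5.9,0,0,0,0,1],[29.2,5.9,0,0,0,0,1],[29.2,5.9,0,0,0,0,1],[29.2,5.9,0,0,0,0,1]]]'|head -2
python3 -m creep '[[[29.2,5.9,0,0,0,0,1],[29.2,5.9,0,0,0,0,1],[29.2,5.9,0,0,0,0,1],[29.2,5.9,0,0,0,0,1],[29.2,5.9,0,0,0,0,1],[29.2,5.9,0,0,0,0,1],[29.2,5.9,0,0,0,0,1],[29.2,5.9,0,0,0,6.5,1],[0,0,0,0,0,6.5,1],[0,0,0,0,0,0,1]]]'|head -2
python3 - <<'E'
from h import *
im,ci=snap('wrist','w9.png'); go(.551,.061,.25,80.5); print(ray(ci,(320,240),.098))
E
```

```text
clock: 27.9
eef_pos: [0.5166, -0.2042, 0.2472]
clock: 28.9
eef_pos: [0.5489, 0.0313, 0.2472]
pos [0.549  0.0307 0.2475] yaw 80.8 | shift [30.3 -2.8 -2.5] turn [-0.1  0.   0.3] | shift after turn 30.3 -3.0 t 28.9
[0.54391402 0.02004223 0.098     ]
```

View pics/w9.png

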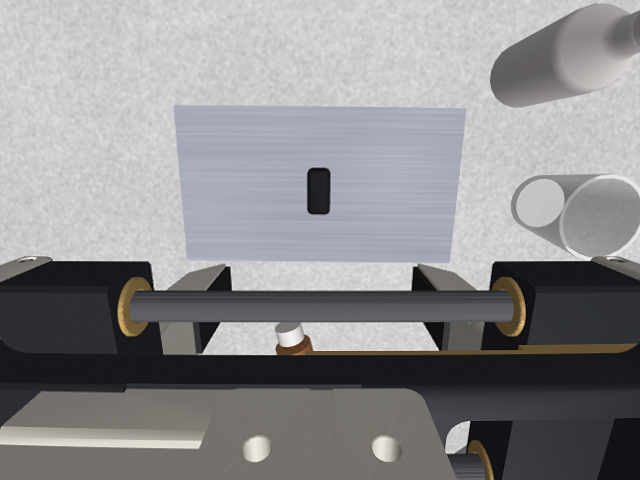

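The wrist view shows the knob at (318,191), centred on the lid and aligned with the tool to within 0.5°. I'll grasp it and lift a little.

```bash
python3 -m creep '[[[15,-1,0,0,0,0,1],[15,-1.5,0,0,0,0,1],[0,0,30,0,0,0,1],[0,0,30,0,0,0,1],[0,0,30,0,0,0,1],[0,0,30,0,0,0,0.7],[0,0,15,0,0,0,0.5],[0,0,10,0,0,0,0.5],[0,0,10,0,0,0,0.5],[0,0,0,0,0,0,0.5]]]' 50
python3 -m creep '[[[0,0,0,0,0,0,0.3],[0,0,0,0,0,0,0],[0,0,0,0,0,0,0],[0,0,0,0,0,0,0],[0,0,0,0,0,0,0],[0,0,0,0,0,0,0],[0,0,0,0,0,0,0]]]' 50
python3 -m creep '[[[0,0,-5,0,0,0,0],[0,0,-10,0,0,0,0],[0,0,-10,0,0,0,0],[0,0,-10,0,0,0,0],[0,0,-5,0,0,0,0],[0,0,0,0,0,0,0]]]' 50
python3 -c "
from h import *
go(.42,.31,.17,80.5)"
```

```text
clock: 29.95
eef_pos: [0.5515, 0.0607, 0.0929]
ee_rot: [0.762, 0.647, -0.001, -0.0]
wrist_force: [0.1, 0.2, -0.2]
grip_width: 0.0567
finger_force: 0.0
clock: 30.65
eef_pos: [0.5516, 0.0605, 0.0941]
ee_rot: [0.763, 0.647, -0.0, -0.0]
wrist_force: [-4.0, 0.6, 5.7]
grip_width: 0.02
finger_force: 50.0
clock: 31.25
eef_pos: [0.5525, 0.0604, 0.1348]
ee_rot: [0.763, 0.647, 0.001, 0.001]
wrist_force: [0.5, 0.1, -4.7]
grip_width: 0.02
finger_force: 50.0
pos [0.5525 0.0604 0.1348] yaw 80.6 | shift [ 224.7 -171.3  -35.5] turn [ 0.1 -0.   0.1] | shift after turn 224.3 -171.8 t 31.2
```

```bash
python3 -m creep '[[[22.4,-17.1,0,0,0,0,0],[22.4,-17.1,0,0,0,0,0],[22.4,-17.1,0,0,0,0,0],[22.4,-17.1,0,0,0,0,0],[22.4,-17.1,0,0,0,0,0],[22.4,-17.1,0,0,0,0,0],[22.4,-17.1,0,0,0,0,0],[22.4,-17.1,0,0,0,0,0],[22.4,-17.1,0,0,0,0,0],[22.4,-17.1,0,0,0,0,0]]]' 50
python3 -m creep '[[[0,0,0,0,0,0,0],[0,0,20,0,0,0,0],[0,0,20,0,0,0,0],[0,0,20,0,0,0,0],[0,0,15,0,0,0,0],[0,0,8,0,0,0,0],[0,0,4,0,0,0,0],[0,0,0,0,0,0,0]]]' 50
python3 -c "
from h import *
go(.42,.31,.043,80.5)"
```

```text
clock: 32.25
eef_pos: [0.4188, 0.3101, 0.1334]
ee_rot: [0.763, 0.647, -0.0, -0.0]
wrist_force: [1.1, -0.4, -5.1]
grip_width: 0.0195
finger_force: 50.0
clock: 33.05
eef_pos: [0.4198, 0.3091, 0.0465]
ee_rot: [0.763, 0.647, -0.0, 0.0]
wrist_force: [0.5, -1.0, -3.4]
grip_width: 0.0198
finger_force: 50.0
pos [0.4198 0.3091 0.0465] yaw 80.6 | shift [1.  0.1 3.5] turn [-0.   0.   0.1] | shift after turn 1.0 0.1 t 33.0
```

Now I'll set it down, release, rise, and go and look at the open tray.

```bash
python3 -m creep '[[[0,0,1,0,0,0,0],[0,0,1,0,0,0,0],[0,0,1,0,0,0,0],[0,0,0.5,0,0,0,0],[0,0,0,0,0,0,0]]]'
python3 -m creep '[[[0,0,0,0,0,0,0.3],[0,0,0,0,0,0,0.5],[0,0,0,0,0,0,0.5],[0,0,-20,0,0,0,0.6],[0,0,-30,0,0,0,1],[0,0,-30,0,0,0,1],[0,0,-30,0,0,0,1],[0,0,-30,0,0,0,1],[0,0,-30,0,0,0,1],[0,0,-30,0,0,0,1]]]'
python3 -m creep '[[[-25,13,0,0,0,0,1],[-25,13,0,0,0,0,1],[-25,13,0,0,0,0,1],[-25,13,0,0,0,0,1],[-25,13,0,0,0,0,1],[-25,13,0,0,0,0,1],[-25,13,0,0,0,0,1],[-25,13,0,0,0,0,1],[-25,13,0,0,0,0,1],[-24,13,0,0,0,0,1]]]'|head -2
python3 - <<'E'
from h import *
im,ci=snap('wrist','w10.png'); go(.551,.061,.25,80.5)
im,ci=snap('top','t10.png')
E
```

```text
clock: 33.55
eef_pos: [0.4199, 0.3094, 0.0441]
ee_rot: [0.762, 0.647, 0.001, 0.0]
wrist_force: [-1.2, -1.3, 5.7]
grip_width: 0.0196
finger_force: 50.0
clock: 34.55
eef_pos: [0.4195, 0.3092, 0.2444]
ee_rot: [0.763, 0.647, 0.0, 0.0]
wrist_force: [-0.2, 0.3, -0.2]
grip_width: 0.0908
finger_force: 0.0
clock: 35.55
eef_pos: [0.5076, 0.0413, 0.2432]
pos [0.509  0.0379 0.2431] yaw 80.5 | shift [29.7 37.6 -6.9] turn [0.1 0.1 0. ] | shift after turn 29.7 37.6 t 35.6
```

View pics/w10.png

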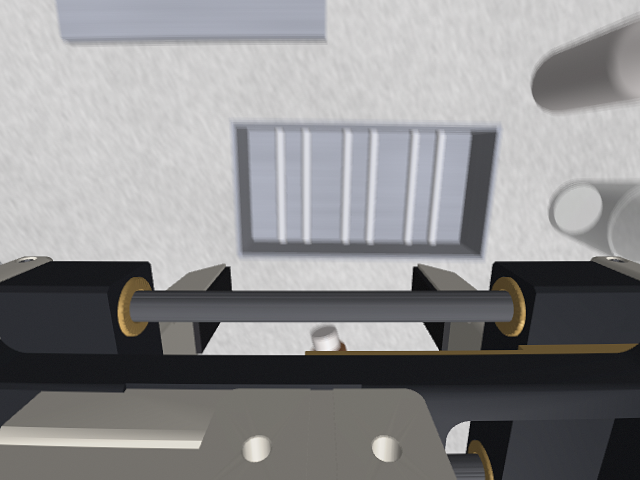

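View pics/t10.png

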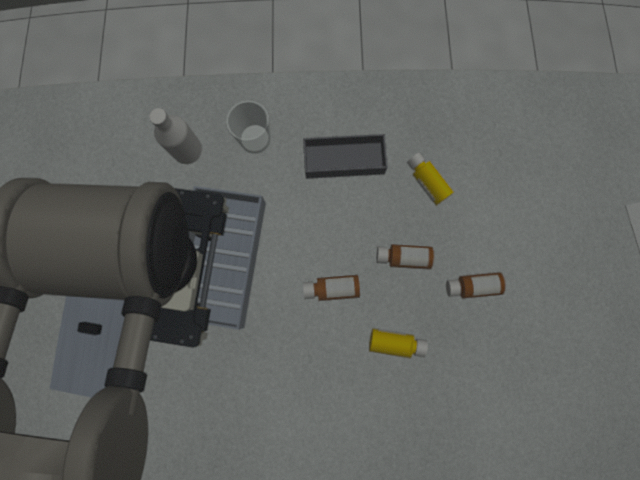

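The wrist view shows the open, empty tray with its rim corners at (234,124), (498,127), (482,257) and (241,254), and bar pairs at columns 280/306, 347/373 and 415/440. The top view shows all three labels facing up and the lid flat on the bench at (88,328).

Run:
```python
from h import *
ci=viewer.camera_info('wrist')
Q=np.array([ray(ci,q,.060) for q in [(234,124),(498,127),(482,257),(241,254)]]);print(Q.round(3).tolist(),Q.mean(0).round(4))
for i in range(4):
    d=Q[(i+1)%4]-Q[i];print(np.linalg.norm(d).round(3),np.degrees(np.arctan2(d[1],d[0])).round(1))
a=[280,306,347,373,415,440];b=[282,307,345,369,408,432]
for i in (0,2,4):
    p=[ray(ci,((a[i]+a[i+1])/2,130),.014),ray(ci,((b[i]+b[i+1])/2,240),.014)];d=p[0]-p[1];print('bay',p[0].round(4),p[1].round(4),np.degrees(np.arctan2(d[1],d[0])).round(1))
im,ci=snap('top')
for n in [(.487,-.162),(.542,-.305),(.485,-.44)]: label(im,ci,n)
go(.4875,-.163,.2,93.3)
```

```text
[[0.443, 0.141, 0.06], [0.682, 0.099, 0.06], [0.661, -0.026, 0.06], [0.421, 0.018, 0.06]] [0.5517 0.058  0.06  ]
0.243 -10.0
0.126 -99.6
0.244 169.7
0.125 80.1
bay [0.4919 0.1297 0.014 ] [0.4713 0.0118 0.014 ] 80.1
bay [0.5613 0.1181 0.014 ] [0.5414 0.     0.014 ] 80.4
bay [0.6314 0.1065 0.014 ] [ 0.6122 -0.0119  0.014 ] 80.8Traceback (most recent call last):
  File "<stdin>", line 10, in <module>
  File "h.py", line 42, in label
    c=min(cs,key=lambda c:np.linalg.norm(wc(c)[:2]-near)); h=cv2.convexHull(c)
ValueError: min() iterable argument is empty
```

```bash
python3 -m creep '[[[0,0,0,0,0,-6.4,1],[0,0,0,0,0,-6.4,1],[-28.6,-4.7,0,0,0,0,1],[-28.6,-4.7,0,0,0,0,1],[-28.6,-4.7,0,0,0,0,1],[-28.6,-4.7,0,0,0,0,1],[-28.6,-4.7,0,0,0,0,1],[-28.6,-4.7,20,0,0,0,1],[-28.6,-4.7,23,0,0,0,1],[0,0,0,0,0,0,1]]]'|head -2
python3 - <<'E'
from h import *
im,ci=snap('wrist'); label(im,ci,(.487,-.163)); go(.4874,-.164,.026,93.3)
E
```

```text
clock: 36.7
eef_pos: [0.4849, -0.1605, 0.1975]
axis pt [ 0.4877 -0.1642  0.022 ] cap dir 93.5 len 0.09 label px 2167 angles 2/98% [-50.  50.] mid -0.3 mean -0.3 label centre along axis at [ 0.4878 -0.1655  0.022 ]
pos [ 0.4856 -0.1593  0.1989] yaw 93.3 | shift [ -5.2   2.  172.9] turn [-0.2 -0.1  0. ] | shift after turn -4.8 1.5 t 36.8
```

```bash
python3 -m creep '[[[-5,1.8,30,0,0,0,1],[0,0,30,0,0,0,1],[0,0,30,0,0,0,1],[0,0,30,0,0,0,1],[0,0,30,0,0,0,1],[0,0,23,0,0,0,1],[0,0,0,0,0,0,1],[0,0,0,0,0,0,1]]]' 25|head -2
python3 -m creep '[[[0,0,0,0,0,0,0.7],[0,0,0,0,0,0,0.55],[0,0,0,0,0,0,0.5],[0,0,0,0,0,0,0.5],[0,0,0,0,0,0,0.4],[0,0,0,0,0,0,0.4],[0,0,0,0,0,0,0.4],[0,0,0,0,0,0,0.4]]]' 25
python3 -m creep '[[[0,0,-10,0,0,0,0.4],[0,0,-25,0,0,0,0.4],[0,0,-25,0,0,0,0.4],[0,0,-25,0,0,0,0.4],[0,0,-25,0,0,0,0.4],[0,0,0,0,0,6.5,0.4],[0,0,0,0,0,6.5,0.4],[0,0,0,0,0,0,0.4]]]' 25
python3 -c "
from h import *
go(.6204,.0351,.14,80.3)"
```

```text
clock: 37.55
eef_pos: [0.4893, -0.1634, 0.0281]
clock: 38.35
eef_pos: [0.4886, -0.1643, 0.0272]
ee_rot: [0.686, 0.728, -0.0, 0.0]
wrist_force: [-0.2, -0.5, 1.2]
grip_width: 0.0431
finger_force: 25.0
clock: 39.15
eef_pos: [0.4885, -0.1642, 0.138]
ee_rot: [0.764, 0.645, 0.0, 0.0]
wrist_force: [0.1, 0.0, -0.7]
grip_width: 0.0433
finger_force: 25.0
pos [ 0.4885 -0.1642  0.138 ] yaw 80.4 | shift [218.6  96.7  -2. ] turn [0.  0.  0.1] | shift after turn 218.7 96.4 t 39.1
```

```bash
python3 -m creep '[[[24.3,10.7,0,0,0,0,0.4],[24.3,10.7,0,0,0,0,0.4],[24.3,10.7,0,0,0,0,0.4],[24.3,10.7,0,0,0,0,0.4],[24.3,10.7,0,0,0,0,0.4],[24.3,10.7,0,0,0,0,0.4],[24.3,10.7,0,0,0,0,0.4],[24.3,10.7,0,0,0,0,0.4],[24.3,10.7,0,0,0,0,0.4],[0,0,0,0,0,0,0.4]]]' 25
python3 -m creep '[[[0,0,0,0,0,0,0.4],[0,0,0,0,0,0,0.4]]]' 25
python3 - <<'E'
from h import *
go(.6204,.0351,.0375,80.3)
im,ci=snap('wrist','w11.png'); cv2.imwrite('pics/w11c.png',im[60:340,100:600])
E
```

```text
clock: 40.15
eef_pos: [0.6209, 0.0381, 0.137]
ee_rot: [0.762, 0.648, 0.0, -0.0]
wrist_force: [-0.5, 0.2, -0.5]
grip_width: 0.0434
finger_force: 25.0
clock: 40.35
eef_pos: [0.6193, 0.0347, 0.137]
ee_rot: [0.763, 0.646, -0.0, -0.0]
wrist_force: [-0.4, -0.3, -1.1]
grip_width: 0.0434
finger_force: 25.0
pos [0.6193 0.0347 0.137 ] yaw 80.5 | shift [ 0.6  1.1 99.5] turn [-0.1  0.   0.2] | shift after turn 0.6 1.0 t 40.4
```

View pics/w11c.png

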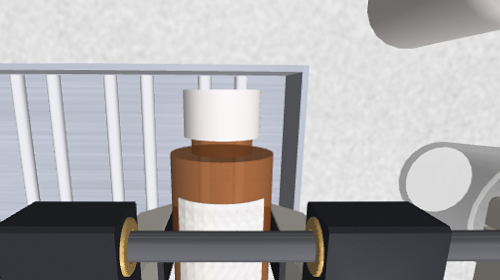

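The bottle is held label up, directly over the +x bar pair. I'll lower it, release and rise.

```bash
python3 -m creep '[[[0.5,1,20,0,0,0,0.4],[0,0,25,0,0,0,0.4],[0,0,25,0,0,0,0.4],[0,0,15,0,0,0,0.4],[0,0,7,0,0,0,0.4],[0,0,3,0,0,0,0.4],[0,0,2,0,0,0,0.4],[0,0,1,0,0,0,0.4],[0,0,0,0,0,0,0.4],[0,0,0,0,0,0,0.4]]]' 25
python3 -c "
from h import *
go(.6204,.0351,.0375,80.3)"
```

```text
clock: 41.4
eef_pos: [0.6213, 0.0357, 0.0398]
ee_rot: [0.764, 0.646, 0.0, 0.0]
wrist_force: [-0.2, 0.0, -0.4]
grip_width: 0.0435
finger_force: 25.0
pos [0.6213 0.0357 0.0398] yaw 80.4 | shift [-0.8 -0.8  2.3] turn [ 0.1 -0.   0.1] | shift after turn -0.8 -0.8 t 41.4
```

```bash
python3 -m creep '[[[0,-0.8,1,0,0,0,0.4],[0,0,1,0,0,0,0.4],[0,0,0.5,0,0,0,0.4],[0,0,0,0,0,0,0.4],[0,0,0,0,0,0,0.4]]]' 25
python3 -m creep '[[[0,0,0,0,0,0,0.48],[0,0,0,0,0,0,0.52],[0,0,0,0,0,0,0.54],[0,0,0,0,0,0,0.54],[0,0,-20,0,0,0,0.54],[0,0,-25,0,0,0,0.54],[0,0,-25,0,0,0,0.7],[0,0,-30,0,0,0,1],[0,0,-30,0,0,0,1],[0,0,-30,0,0,0,1]]]'|head -2
python3 - <<'E'
from h import *
im,ci=snap('wrist'); label(im,ci,(.62,.035),z=.032)
go(.5435,-.3066,.2,85)
E
```

```text
clock: 41.9
eef_pos: [0.6202, 0.0359, 0.0376]
ee_rot: [0.764, 0.646, 0.0, 0.0]
wrist_force: [-2.9, -0.5, 6.7]
grip_width: 0.0432
finger_force: 25.0
clock: 42.9
eef_pos: [0.6201, 0.0358, 0.1978]
axis pt [0.6176 0.035  0.032 ] cap dir 80.4 len 0.092 label px 2442 angles 2/98% [-54.  48.] mid -2.8 mean -1.9 label centre along axis at [0.6175 0.0342 0.032 ]
pos [0.6224 0.0358 0.2036] yaw 80.4 | shift [-350.7  -20.9    3.1] turn [ 0.5 -0.  -4.6] | shift after turn -347.9 -48.7 t 43.0
```

```bash
python3 -m creep '[[[0,0,0,0,0,-4.6,1],[-29,-4,0,0,0,0,1],[-29,-4,0,0,0,0,1],[-29,-4,0,0,0,0,1],[-29,-4,0,0,0,0,1],[-29,-4,0,0,0,0,1],[-29,-4,0,0,0,0,1],[-29,-4,0,0,0,0,1],[-29,-4,0,0,0,0,1],[-29,-4,0,0,0,0,1]]]'|head -2
python3 -m creep '[[[-29,-4,0,0,0,0,1],[-29,-4,0,0,0,0,1],[-29,-4,0,0,0,0,1],[0,0,0,0,0,0,1],[0,0,0,0,0,0,1]]]'|head -2
python3 - <<'E'
from h import *
im,ci=snap('wrist'); label(im,ci,(.543,-.306)); go(.5435,-.3066,.026,85)
E
```

```text
clock: 43.95
eef_pos: [0.5613, -0.2222, 0.1965]
clock: 44.45
eef_pos: [0.5419, -0.3069, 0.1962]
axis pt [ 0.5431 -0.3049  0.022 ] cap dir 85.1 len 0.09 label px 2232 angles 2/98% [-53.  46.] mid -3.4 mean -2.6 label centre along axis at [ 0.5429 -0.3065  0.022 ]
pos [ 0.5422 -0.3062  0.1964] yaw 85.0 | shift [ -0.4   1.4 170.4] turn [-0. -0.  0.] | shift after turn -0.3 1.3 t 44.5
```

```bash
python3 -m creep '[[[0,2,30,0,0,0,1],[0,0,30,0,0,0,1],[0,0,30,0,0,0,1],[0,0,30,0,0,0,1],[0,0,30,0,0,0,1],[0,0,20,0,0,0,1],[0,0,0,0,0,0,1],[0,0,0,0,0,0,1]]]' 25|head -2
python3 -m creep '[[[0,0,0,0,0,0,0.7],[0,0,0,0,0,0,0.55],[0,0,0,0,0,0,0.5],[0,0,0,0,0,0,0.5],[0,0,0,0,0,0,0.4],[0,0,0,0,0,0,0.4],[0,0,0,0,0,0,0.4],[0,0,0,0,0,0,0.4]]]' 25
python3 -m creep '[[[0,0,-10,0,0,0,0.4],[0,0,-25,0,0,0,0.4],[0,0,-25,0,0,0,0.4],[0,0,-25,0,0,0,0.4],[0,0,-25,0,0,0,0.4],[0,0,0,0,0,4.7,0.4],[0,0,0,0,0,0,0.4]]]' 25
python3 -c "
from h import *
go(.5494,.0472,.14,80.3)"
```

```text
clock: 45.3
eef_pos: [0.5447, -0.306, 0.0272]
clock: 46.1
eef_pos: [0.5442, -0.3069, 0.0267]
ee_rot: [0.737, 0.676, -0.0, 0.0]
wrist_force: [-0.3, 0.1, 0.3]
grip_width: 0.0435
finger_force: 25.0
clock: 46.8
eef_pos: [0.5445, -0.307, 0.1382]
ee_rot: [0.764, 0.645, 0.0, 0.001]
wrist_force: [0.5, 0.5, -0.4]
grip_width: 0.0433
finger_force: 25.0
pos [ 0.5445 -0.307   0.1382] yaw 80.3 | shift [350.  -54.9  -2.2] turn [ 0.1  0.1 -0. ] | shift after turn 350.0 -54.8 t 46.8
```

```bash
python3 -m creep '[[[29.2,-4.6,0,0,0,0,0.4],[29.2,-4.6,0,0,0,0,0.4],[29.2,-4.6,0,0,0,0,0.4],[29.2,-4.6,0,0,0,0,0.4],[29.2,-4.6,0,0,0,0,0.4],[29.2,-4.6,0,0,0,0,0.4],[29.2,-4.6,0,0,0,0,0.4],[29.2,-4.6,0,0,0,0,0.4],[29.2,-4.6,0,0,0,0,0.4],[29.2,-4.6,0,0,0,0,0.4]]]' 25 | tail -2
python3 -m creep '[[[29.2,-4.6,0,0,0,0,0.4],[29.2,-4.6,0,0,0,0,0.4],[0,0,0,0,0,0,0.4],[0,0,0,0,0,0,0.4]]]' 25|tail -2
python3 - <<'E'
from h import *
go(.5494,.0472,.0375,80.3)
im,ci=snap('wrist','w12.png')
E
```

```text
grip_width: 0.0432
finger_force: 25.0
grip_width: 0.0435
finger_force: 25.0
pos [0.5483 0.0482 0.1363] yaw 80.5 | shift [-0.7  1.4 98.8] turn [-0.1  0.   0.2] | shift after turn -0.8 1.3 t 48.2
```

```bash
python3 -m creep '[[[-0.5,1,20,0,0,0,0.4],[0,0,25,0,0,0,0.4],[0,0,25,0,0,0,0.4],[0,0,15,0,0,0,0.4],[0,0,7,0,0,0,0.4],[0,0,3,0,0,0,0.4],[0,0,2,0,0,0,0.4],[0,0,1,0,0,0,0.4],[0,0,1,0,0,0,0.4],[0,0,0,0,0,0,0.4]]]' 25
python3 -c "
from h import *
go(.5494,.0472,.0375,80.3)"
```

```text
clock: 49.25
eef_pos: [0.5498, 0.0472, 0.0381]
ee_rot: [0.764, 0.645, 0.0, 0.0]
wrist_force: [-0.1, -0.1, -1.0]
grip_width: 0.0431
finger_force: 25.0
pos [0.5498 0.0472 0.0381] yaw 80.3 | shift [-0.1 -0.4  0.6] turn [ 0. -0.  0.] | shift after turn -0.1 -0.4 t 49.2
```

```bash
python3 -m creep '[[[0,0,0.8,0,0,0,0.4],[0,0,0.5,0,0,0,0.4],[0,0,0,0,0,0,0.4],[0,0,0,0,0,0,0.4]]]' 25
python3 -m creep '[[[0,0,0,0,0,0,0.48],[0,0,0,0,0,0,0.52],[0,0,0,0,0,0,0.54],[0,0,0,0,0,0,0.54],[0,0,-20,0,0,0,0.54],[0,0,-25,0,0,0,0.54],[0,0,-25,0,0,0,0.7],[0,0,-30,0,0,0,1],[0,0,-30,0,0,0,1],[0,0,-30,0,0,0,1]]]'|head -2
python3 - <<'E'
from h import *
im,ci=snap('wrist'); label(im,ci,(.549,.047),z=.032)
go(.485,-.4401,.2,93.6)
E
```

```text
clock: 49.65
eef_pos: [0.5499, 0.0472, 0.0375]
ee_rot: [0.764, 0.645, 0.0, 0.0]
wrist_force: [-2.3, -0.1, 6.6]
grip_width: 0.0434
finger_force: 25.0
clock: 50.65
eef_pos: [0.5494, 0.0472, 0.1975]
axis pt [0.5471 0.0473 0.032 ] cap dir 80.3 len 0.092 label px 2410 angles 2/98% [-62.  41.] mid -10.4 mean -7.0 label centre along axis at [0.5469 0.0464 0.032 ]
pos [0.5518 0.0471 0.2028] yaw 80.3 | shift [-491.5   16.     2.4] turn [  0.5   0.  -13.3] | shift after turn -482.1 -97.2 t 50.7
```

Bottle 2 lies on the middle bars, but its label leans about 10° toward −x. I'll regrip it, lift it slightly, turn it +9° about its axis and set it back.

```bash
python3 -m creep '[[[0,-2.3,30,0,0,0,0.7],[0,0,30,0,0,0,0.54],[0,0,30,0,0,0,0.54],[0,0,0,0,0,0,0.54],[0,0,30,0,0,0,0.54],[0,0,20,0,0,0,0.54],[0,0,15,0,0,0,0.54],[0,0,5,0,0,0,0.54],[0,0,0,0,0,0,0.54],[0,0,0,0,0,0,0.54]]]' 25|head -5
python3 -m creep '[[[0,0,0,0,0,0,0.48],[0,0,0,0,0,0,0.4],[0,0,0,0,0,0,0.4],[0,0,0,0,0,0,0.4],[0,0,-3,0,0,0,0.4],[0,0,-3,0,0,0,0.4],[0,0,0,0,0,0,0.4]]]' 25
python3 -c "
from h import *
go(.5494,.0472,.0375,80.3)"
```

```text
clock: 51.7
eef_pos: [0.5482, 0.0475, 0.0376]
ee_rot: [0.764, 0.645, 0.001, 0.001]
wrist_force: [1.2, -0.1, -0.1]
grip_width: 0.0494
clock: 52.4
eef_pos: [0.5471, 0.0476, 0.0425]
ee_rot: [0.764, 0.645, -0.0, -0.0]
wrist_force: [0.9, -0.5, -0.6]
grip_width: 0.0434
finger_force: 25.0
pos [0.5471 0.0476 0.0425] yaw 80.3 | shift [0.  2.4 5. ] turn [-0.  0.  0.] | shift after turn 0.0 2.3 t 52.4
```

```bash
python3 -m creep '[[[0,0.8,0,4.5,0,0,0.4],[0,0.8,0,4.5,0,0,0.4],[0,0,0,0,0,0,0.4],[0,0,2,0,0,0,0.4],[0,0,2,0,0,0,0.4],[0,0,1,0,0,0,0.4],[0,0,0.7,0,0,0,0.4],[0,0,0,0,0,0,0.4]]]' 25
python3 -m creep '[[[0,0,0,0,0,0,0.48],[0,0,0,0,0,0,0.52],[0,0,0,0,0,0,0.54],[0,0,0,0,0,0,0.54],[0,0,-20,0,0,0,0.54],[0,0,-25,0,0,0,0.54],[0,0,-25,0,0,0,0.7],[0,0,-30,-4.5,0,0,1],[0,0,-30,-4.5,0,0,1],[0,0,-30,0,0,0,1]]]'|head -2
python3 - <<'E'
from h import *
im,ci=snap('wrist'); label(im,ci,(.549,.047),z=.032);label(im,ci,(.62,.035),z=.032)
go(.485,-.4401,.2,93.6)
E
```

```text
clock: 53.2
eef_pos: [0.5477, 0.0475, 0.0382]
ee_rot: [0.762, 0.643, -0.05, -0.059]
wrist_force: [-1.9, -0.6, 10.6]
grip_width: 0.0435
finger_force: 25.0
clock: 54.2
eef_pos: [0.5645, 0.0448, 0.1964]
axis pt [0.546  0.0479 0.032 ] cap dir 79.6 len 0.092 label px 2464 angles 2/98% [-44.  58.] mid 6.9 mean 5.4 label centre along axis at [0.5457 0.0463 0.032 ]
axis pt [0.6191 0.0349 0.032 ] cap dir 81.2 len 0.092 label px 2483 angles 2/98% [-56.  46.] mid -5.0 mean -6.6 label centre along axis at [0.619  0.0338 0.032 ]
pos [0.5671 0.0446 0.2019] yaw 80.4 | shift [-4.916e+02  3.000e-01  1.400e+00] turn [  0.5   0.  -13.2] | shift after turn -478.6 -112.4 t 54.2
```

```bash
python3 -m creep '[[[0,0,0,0,0,-6.6,1],[0,0,0,0,0,-6.6,1],[-30,-7,0,0,0,0,1],[-30,-7,0,0,0,0,1],[-30,-7,0,0,0,0,1],[-30,-7,0,0,0,0,1],[-30,-7,0,0,0,0,1],[-30,-7,0,0,0,0,1],[-30,-7,0,0,0,0,1],[-30,-7,0,0,0,0,1]]]'|head -2
python3 -m creep '[[[-30,-7,0,0,0,0,1],[-30,-7,0,0,0,0,1],[-30,-7,0,0,0,0,1],[-30,-7,0,0,0,0,1],[-30,-7,0,0,0,0,1],[-28,-7,0,0,0,0,1],[0,0,0,0,0,0,1],[0,0,0,0,0,0,1]]]'|head -2
python3 - <<'E'
from h import *
im,ci=snap('wrist'); label(im,ci,(.485,-.44)); go(.485,-.4405,.026,93.6)
im,ci=snap('top','t13.png'); cv2.imwrite('pics/t13c.png',cv2.resize(im[170:350,40:290],None,fx=3,fy=3,interpolation=cv2.INTER_CUBIC))
E
```

```text
clock: 55.25
eef_pos: [0.5241, -0.1997, 0.195]
clock: 56.05
eef_pos: [0.4932, -0.3789, 0.1946]
axis pt [ 0.4831 -0.4226  0.022 ] cap dir 93.0 len 0.053 label px 963 angles 2/98% [-52.  48.] mid -2.0 mean -0.9 label centre along axis at [ 0.4834 -0.4279  0.022 ]
pos [ 0.4935 -0.3781  0.1949] yaw 93.5 | shift [-61.9 -12.3 168.8] turn [-0.  -0.1 -0.1] | shift after turn -61.7 -12.4 t 56.1
```

View pics/t13c.png

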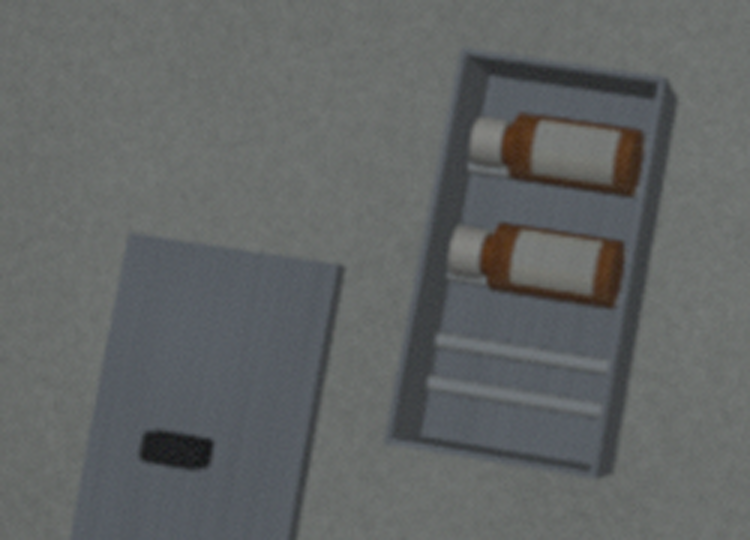

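```bash
python3 -m creep '[[[-20,-4,0,0,0,0,1],[-20,-4,0,0,0,0,1],[-15,-3,0,0,0,0,1],[-7,-1,0,0,0,0,1],[0,0,0,0,0,0,1],[0,0,0,0,0,0,1]]]'|head -2
python3 - <<'E'
from h import *
im,ci=snap('wrist'); label(im,ci,(.485,-.44)); go(.485,-.4405,.026,93.6)
im,ci=snap('top'); im=cv2.convertScaleAbs(im,alpha=1.7)
label(im,ci,(.546,.047),z=.032);label(im,ci,(.62,.035),z=.032)
E
```

```text
clock: 56.75
eef_pos: [0.4857, -0.4407, 0.1953]
axis pt [ 0.4841 -0.4391  0.022 ] cap dir 93.6 len 0.09 label px 2221 angles 2/98% [-51.  47.] mid -1.9 mean -1.0 label centre along axis at [ 0.4842 -0.4406  0.022 ]
pos [ 0.4857 -0.4406  0.1954] yaw 93.6 | shift [  0.   -0.7 169.4] turn [-0. -0. -0.] | shift after turn 0.1 -0.7 t 56.8
axis pt [0.5502 0.0528 0.032 ] cap dir 80.0 len 0.088 label px 537 angles 2/98% [-46.  57.] mid 5.6 mean 2.6 label centre along axis at [0.549 0.046 0.032]
axis pt [0.5502 0.0528 0.032 ] cap dir 80.0 len 0.088 label px 537 angles 2/98% [-46.  57.] mid 5.6 mean 2.6 label centre along axis at [0.549 0.046 0.032]
```

```bash
python3 -m creep '[[[0,-0.5,30,0,0,0,1],[0,0,30,0,0,0,1],[0,0,30,0,0,0,1],[0,0,30,0,0,0,1],[0,0,30,0,0,0,1],[0,0,19,0,0,0,1],[0,0,0,0,0,0,1],[0,0,0,0,0,0,1]]]' 25|head -2
python3 -m creep '[[[0,0,0,0,0,0,0.7],[0,0,0,0,0,0,0.55],[0,0,0,0,0,0,0.5],[0,0,0,0,0,0,0.5],[0,0,0,0,0,0,0.4],[0,0,0,0,0,0,0.4],[0,0,0,0,0,0,0.4],[0,0,0,0,0,0,0.4]]]' 25
python3 -m creep '[[[0,0,-10,0,0,0,0.4],[0,0,-25,0,0,0,0.4],[0,0,-25,0,0,0,0.4],[0,0,-25,0,0,0,0.4],[0,0,-25,0,0,0,0.4],[0,0,0,0,0,6.7,0.4],[0,0,0,0,0,6.6,0.4],[0,0,0,0,0,0,0.4]]]' 25
python3 -c "
from h import *
go(.4768,.0592,.14,80.3)"
```

```text
clock: 57.65
eef_pos: [0.4852, -0.441, 0.0265]
clock: 58.45
eef_pos: [0.485, -0.4415, 0.0264]
ee_rot: [0.685, 0.729, -0.0, 0.0]
wrist_force: [0.3, 1.3, 1.2]
grip_width: 0.0431
finger_force: 25.0
clock: 59.25
eef_pos: [0.4849, -0.4414, 0.1372]
ee_rot: [0.765, 0.644, -0.0, 0.0]
wrist_force: [0.2, -1.1, -1.1]
grip_width: 0.0436
finger_force: 25.0
pos [ 0.4849 -0.4414  0.1372] yaw 80.2 | shift [491.9 -93.5  -3. ] turn [ 0.   0.  -0.1] | shift after turn 492.1 -92.4 t 59.2
```

```bash
python3 -m creep '[[[27.3,-5.2,0,0,0,0,0.4],[27.3,-5.2,0,0,0,0,0.4],[27.3,-5.2,0,0,0,0,0.4],[27.3,-5.2,0,0,0,0,0.4],[27.3,-5.2,0,0,0,0,0.4],[27.3,-5.2,0,0,0,0,0.4],[27.3,-5.2,0,0,0,0,0.4],[27.3,-5.2,0,0,0,0,0.4],[27.3,-5.2,0,0,0,0,0.4],[27.3,-5.2,0,0,0,0,0.4]]]' 25 | tail -2
python3 -m creep '[[[27.3,-5.2,0,0,0,0,0.4],[27.3,-5.2,0,0,0,0,0.4],[27.3,-5.2,0,0,0,0,0.4],[27.3,-5.2,0,0,0,0,0.4],[27.3,-5.2,0,0,0,0,0.4],[27.3,-5.2,0,0,0,0,0.4],[27.3,-5.2,0,0,0,0,0.4],[27.3,-5.2,0,0,0,0,0.4],[0,0,0,0,0,0,0.4],[0,0,0,0,0,0,0.4]]]' 25|tail -2
python3 - <<'E'
from h import *
go(.4768,.0592,.0375,80.3)
E
```

```text
grip_width: 0.0435
finger_force: 25.0
grip_width: 0.0434
finger_force: 25.0
pos [0.4761 0.0589 0.1366] yaw 80.4 | shift [ 0.4  0.6 99.1] turn [0.  0.  0.1] | shift after turn 0.4 0.7 t 61.2
```

```bash
python3 -m creep '[[[0,0,20,0,0,0,0.4],[0,0,25,0,0,0,0.4],[0,0,25,0,0,0,0.4],[0,0,15,0,0,0,0.4],[0,0,7,0,0,0,0.4],[0,0,3,0,0,0,0.4],[0,0,2,0,0,0,0.4],[0,0,1,0,0,0,0.4],[0,0,0,0,0,0,0.4],[0,0,0,0,0,0,0.4]]]' 25
python3 -c "
from h import *
go(.4768,.0592,.0375,80.3)
im,ci=snap('wrist','w14.png');label(im,ci,(.62,.035),z=.032)"
```

```text
clock: 62.25
eef_pos: [0.4765, 0.0587, 0.0389]
ee_rot: [0.765, 0.644, 0.0, 0.0]
wrist_force: [0.2, -0.4, -1.1]
grip_width: 0.0436
finger_force: 25.0
pos [0.4765 0.0587 0.0389] yaw 80.2 | shift [0.6 0.2 1.4] turn [ 0.1 -0.  -0.1] | shift after turn 0.6 0.2 t 62.2
axis pt [0.6086 0.0608 0.032 ] cap dir 83.3 len 0.049 label px 412 angles 2/98% [-56. -22.] mid -39.2 mean -42.0 label centre along axis at [0.6089 0.064  0.032 ]
```

```bash
python3 -m creep '[[[0,0,0.8,0,0,0,0.4],[0,0,0.7,0,0,0,0.4],[0,0,0,0,0,0,0.4],[0,0,0,0,0,0,0.4]]]' 25
python3 -m creep '[[[0,0,0,0,0,0,0.48],[0,0,0,0,0,0,0.52],[0,0,0,0,0,0,0.54],[0,0,0,0,0,0,0.54],[0,0,-20,0,0,0,0.54],[0,0,-25,0,0,0,0.54],[0,0,-25,0,0,0,0.7],[0,0,-30,0,0,0,1],[0,0,-30,0,0,0,1],[0,0,-30,0,0,0,1]]]'|head -2
python3 -m creep '[[[-15,30,-10,0,0,0,1],[-15,30,-10,0,0,0,1],[0,0,0,0,0,0,1],[0,0,0,0,0,0,1]]]'|head -2
python3 - <<'E'
from h import *
im,ci=snap('wrist','w15.png')
for p in [(.477,.058),(.547,.047),(.62,.035)]: label(im,ci,p,z=.032)
go(.42,.31,.25,80.3)
E
```

```text
clock: 62.7
eef_pos: [0.4763, 0.0587, 0.037]
ee_rot: [0.765, 0.644, 0.0, 0.0]
wrist_force: [-0.1, -0.7, 1.8]
grip_width: 0.0433
finger_force: 25.0
clock: 63.7
eef_pos: [0.4758, 0.0587, 0.1981]
clock: 64.1
eef_pos: [0.5299, 0.0187, 0.2164]
axis pt [0.4751 0.0633 0.032 ] cap dir 79.1 len 0.09 label px 2240 angles 2/98% [-46.  51.] mid 2.2 mean 4.2 label centre along axis at [0.4745 0.0604 0.032 ]
axis pt [0.5475 0.0507 0.032 ] cap dir 80.8 len 0.089 label px 2258 angles 2/98% [-46.  53.] mid 3.2 mean 1.4 label centre along axis at [0.547  0.0476 0.032 ]
axis pt [0.619  0.0386 0.032 ] cap dir 81.2 len 0.09 label px 2297 angles 2/98% [-56.  42.] mid -7.1 mean -8.8 label centre along axis at [0.6186 0.0356 0.032 ]
pos [0.5293 0.0192 0.2161] yaw 80.2 | shift [ 268.  -157.2  -33.5] turn [-0.1 -0.  -0.1] | shift after turn 268.2 -156.7 t 64.2
```

View pics/w15.png

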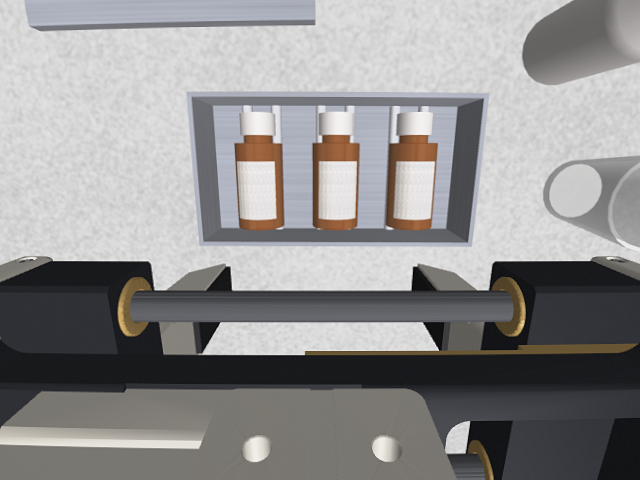

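All three bottles lie in the tray with labels up, at (259,190), (337,190) and (413,190). Their measured leans are +2°, +3° and −7°. Next is the lid.

```bash
python3 -m creep '[[[23,-15.7,-3.3,0,0,0,1],[23,-15.7,-3.3,0,0,0,1],[23,-15.7,-3.3,0,0,0,1],[23,-15.7,-3.3,0,0,0,1],[23,-15.7,-3.3,0,0,0,1],[23,-15.7,-3.3,0,0,0,1],[23,-15.7,-3.3,0,0,0,1],[23,-15.7,-3.3,0,0,0,1],[23,-15.7,-3.3,0,0,0,1],[23,-15.7,-3.3,0,0,0,1]]]'|head -2
python3 -m creep '[[[0,0,0,0,0,0,1],[0,0,0,0,0,0,1]]]'|head -2
python3 - <<'E'
from h import *
im,ci=snap('wrist','w16.png')
hsv=cv2.cvtColor(im,cv2.COLOR_BGR2HSV)
k=cv2.inRange(hsv,(0,0,0),(180,255,60)); k[262:]=0
for c in cv2.findContours(k,cv2.RETR_EXTERNAL,cv2.CHAIN_APPROX_NONE)[0]:
    if cv2.contourArea(c)>300:
        r=cv2.minAreaRect(c);P=[ray(ci,q,.048) for q in cv2.boxPoints(r)];e=max([P[1]-P[0],P[2]-P[1]],key=np.linalg.norm)
        print(r,ray(ci,r[0],.044),np.degrees(np.arctan2(e[1],e[0]))%180)
go(.42,.31,.25,80.3)
E
```

```text
clock: 65.15
eef_pos: [0.4124, 0.2733, 0.2495]
clock: 65.35
eef_pos: [0.4133, 0.2725, 0.2494]
((340.0, 191.0), (38.0, 18.0), 90.0) [0.43460927 0.29400339 0.044     ] 81.54342434014613
pos [0.4137 0.272  0.2494] yaw 80.3 | shift [38.5 -0.2 -0.6] turn [-0.   0.1 -0. ] | shift after turn 38.5 -0.2 t 65.4
```

View pics/w16.png

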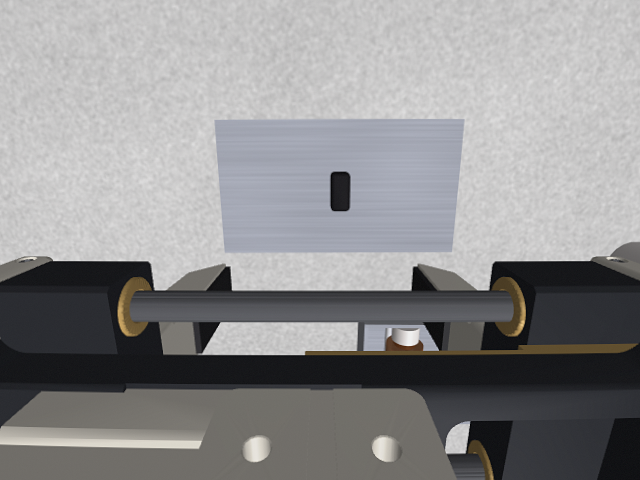

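The lid was knocked aside: its knob is now at (340,191), though it is still square to the tool. I'll work out the grasp shift so that the knob ends up at the same spot in the grip as in the first grasp.

Run:
```python
from h import *
ci=dict(viewer.camera_info('wrist'))
s=readout.observe();Rt=R.from_quat(s['ee_rot']).as_matrix();T=np.eye(4);T[:3,:3]=Rt;T[:3,3]=s['eef_pos']
ci['pose']=np.linalg.inv(T)@np.array(ci['pose'])   # camera in tool
def knob(f):
    im=cv2.imread(f);k=cv2.inRange(cv2.cvtColor(im,cv2.COLOR_BGR2HSV),(0,0,0),(180,255,60));k[262:]=0
    c=max(cv2.findContours(k,cv2.RETR_EXTERNAL,cv2.CHAIN_APPROX_NONE)[0],key=cv2.contourArea);return cv2.minAreaRect(c)[0]
p=knob('pics/w9.png');print(p,ray(ci,p,.2475-.096)*1000)
p=knob('pics/w16.png');print(p,ray(ci,p,.2494-.046)*1000)
# plate corners, tool frame: on tray plate top .064, on bench .014
a=np.array([ray(ci,q,.2475-.064) for q in [(174,105),(465,108),(450,262),(188,260)]])*1000
b=np.array([ray(ci,q,.2494-.014) for q in [(215,120),(464,119),(453,251),(226,251)]])*1000
print(a.mean(0),b.mean(0));print(a.round(0).tolist(),b.round(0).tolist())
```

```text
(318.5, 190.5) [ 31.73284262  -3.98224211 151.5       ]
(340.0, 191.0) [ 25.14734813  17.50854546 203.4       ]
[ 30.59950638  -3.44006649 183.5       ] [ 24.50389807  18.89111276 235.4       ]
[[106.0, -135.0, 184.0], [103.0, 129.0, 184.0], [-44.0, 129.0, 184.0], [-42.0, -137.0, 184.0]] [[97.0, -115.0, 235.0], [98.0, 150.0, 235.0], [-49.0, 153.0, 235.0], [-49.0, -113.0, 235.0]]
```

```bash
python3 -m creep '[[[12,9,0,0,0,0,1],[11.4,9,0,0,0,0,1],[0,0,30,0,0,0,1],[0,0,30,0,0,0,1],[0,0,30,0,0,0,1],[0,0,30,0,0,0,1],[0,0,30,0,0,0,0.7],[0,0,30,0,0,0,0.5],[0,0,15,0,0,0,0.5],[0,0,9,0,0,0,0.5]]]' 50|head -2
python3 -m creep '[[[0,0,2,0,0,0,0.5],[0,0,0,0,0,0,0.3],[0,0,0,0,0,0,0],[0,0,0,0,0,0,0],[0,0,0,0,0,0,0],[0,0,0,0,0,0,0],[0,0,0,0,0,0,0]]]' 50
python3 -m creep '[[[0,0,-5,0,0,0,0],[0,0,-15,0,0,0,0],[0,0,-20,0,0,0,0],[0,0,-20,0,0,0,0],[0,0,-20,0,0,0,0],[0,0,-15,0,0,0,0],[0,0,0,0,0,0,0],[0,0,0,0,0,0,0]]]' 50
python3 -c "
from h import *
go(.5516,.0605,.14,80.5)"
```

```text
clock: 66.4
eef_pos: [0.4356, 0.2909, 0.0441]
clock: 67.1
eef_pos: [0.4363, 0.2924, 0.0444]
ee_rot: [0.765, 0.644, 0.0, 0.0]
wrist_force: [-0.9, 0.1, 5.2]
grip_width: 0.0197
finger_force: 50.0
clock: 67.9
eef_pos: [0.4358, 0.292, 0.1382]
ee_rot: [0.765, 0.644, -0.0, -0.0]
wrist_force: [0.2, 0.2, -4.6]
grip_width: 0.0201
finger_force: 50.0
pos [0.4358 0.292  0.1382] yaw 80.2 | shift [-208.5  153.5   -1.8] turn [-0.   0.  -0.3] | shift after turn -209.2 152.4 t 67.9
```

```bash
python3 -m creep '[[[-20.8,15.3,0,0,0,0,0],[-20.8,15.3,0,0,0,0,0],[-20.8,15.3,0,0,0,0,0],[-20.8,15.3,0,0,0,0,0],[-20.8,15.3,0,0,0,0,0],[-20.8,15.3,0,0,0,0,0],[-20.8,15.3,0,0,0,0,0],[-20.8,15.3,0,0,0,0,0],[-20.8,15.3,0,0,0,0,0],[-20.8,15.3,0,0,0,-0.3,0]]]' 50
python3 -m creep '[[[0,0,5,0,0,0,0],[0,0,5,0,0,0,0],[0,0,3,0,0,0,0],[0,0,0,0,0,0,0],[0,0,0,0,0,0,0]]]' 50
python3 -c "
from h import *
im,ci=snap('wrist','w17.png')
go(.5516,.0605,.094,80.5)"
```

```text
clock: 68.9
eef_pos: [0.5511, 0.0603, 0.1371]
ee_rot: [0.763, 0.646, -0.001, -0.001]
wrist_force: [-0.0, -0.5, -3.1]
grip_width: 0.0197
finger_force: 50.0
clock: 69.4
eef_pos: [0.5513, 0.0621, 0.1257]
ee_rot: [0.763, 0.647, -0.0, -0.0]
wrist_force: [0.6, 0.4, -3.3]
grip_width: 0.0194
finger_force: 50.0
pos [0.5515 0.0619 0.126 ] yaw 80.6 | shift [-1.4  0.3 32. ] turn [0.  0.  0.1] | shift after turn -1.4 0.3 t 69.5
```

View pics/w17.png

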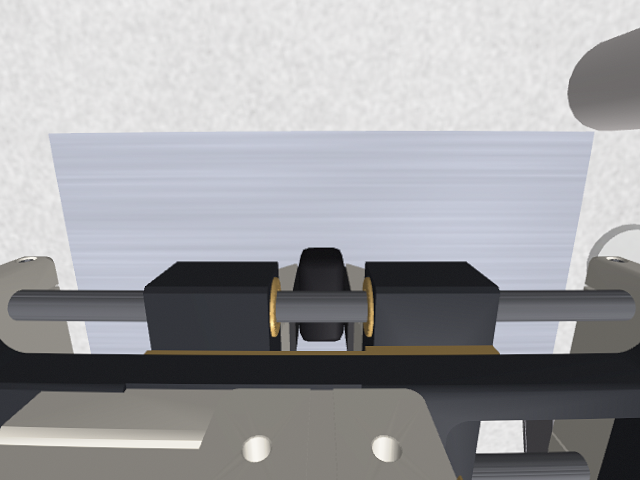

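The lid is held square above the tray. I'll lower it slowly and watch the force.

```bash
python3 -m creep '[[[-1.4,0,8,0,0,0,0],[0,0,8,0,0,0,0],[0,0,4,0,0,0,0],[0,0,2,0,0,0,0],[0,0,2,0,0,0,0],[0,0,1,0,0,0,0],[0,0,1,0,0,0,0],[0,0,0,0,0,0,0]]]' 50
python3 -c "
from h import *
go(.5516,.0605,.093,80.5)"
```

```text
clock: 70.25
eef_pos: [0.5515, 0.0599, 0.0999]
ee_rot: [0.763, 0.646, -0.0, 0.0]
wrist_force: [-0.1, -0.1, -3.4]
grip_width: 0.0197
finger_force: 50.0
pos [0.5515 0.0599 0.0999] yaw 80.5 | shift [0.6 0.  6.9] turn [0. 0. 0.] | shift after turn 0.6 0.0 t 70.2
```

```bash
python3 -m creep '[[[0,0,1,0,0,0,0],[0,0,1,0,0,0,0],[0,0,1,0,0,0,0],[0,0,1,0,0,0,0],[0,0,1,0,0,0,0],[0,0,0.5,0,0,0,0],[0,0,0,0,0,0,0]]]' 50
```

```text
clock: 70.95
eef_pos: [0.5514, 0.0599, 0.0944]
ee_rot: [0.763, 0.646, -0.0, 0.0]
wrist_force: [-0.7, -0.1, -3.6]
grip_width: 0.0197
finger_force: 50.0
```

```bash
python3 -m creep '[[[0,0,0.5,0,0,0,0],[0,0,0.5,0,0,0,0],[0,0,0.5,0,0,0,0],[0,0,0.4,0,0,0,0],[0,0,0,0,0,0,0]]]' 50
python3 -m creep '[[[0,0,0,0,0,0,0.3],[0,0,0,0,0,0,0.5],[0,0,0,0,0,0,0.5],[0,0,-20,0,0,0,0.5],[0,0,-25,0,0,0,0.7],[0,0,-30,0,0,0,1],[0,0,-30,0,0,0,1],[0,0,-30,0,0,0,1],[0,0,-20,0,0,0,1]]]'
python3 -m creep '[[[-25,0,0,0,0,0,1],[-25,0,0,0,0,0,1],[-25,0,0,0,0,0,1],[-25,0,0,0,0,0,1],[-25,0,0,0,0,0,1],[-25,0,0,0,0,0,1],[-25,0,0,0,0,0,1],[-25,0,0,0,0,0,1],[0,0,0,0,0,0,1],[0,0,0,0,0,0,1]]]'|head -2
python3 - <<'E'
from h import *
im,_=snap('scene'); im2,_=snap('top')
a=cv2.resize(im[230:410,280:500],(440,360)); b=cv2.resize(im2[150:350,140:330],(342,360))
cv2.imwrite('pics/f.png',cv2.convertScaleAbs(np.hstack([a,b]),alpha=1.3))
E
```

```text
clock: 71.45
eef_pos: [0.5514, 0.0599, 0.0944]
ee_rot: [0.763, 0.646, 0.0, 0.0]
wrist_force: [-5.6, -0.4, 12.6]
grip_width: 0.02
finger_force: 50.0
clock: 72.35
eef_pos: [0.5521, 0.0599, 0.2497]
ee_rot: [0.763, 0.646, 0.001, 0.001]
wrist_force: [0.2, -0.2, -0.5]
grip_width: 0.0817
finger_force: 0.0
clock: 73.35
eef_pos: [0.5185, -0.1375, 0.2473]
```

View pics/f.png

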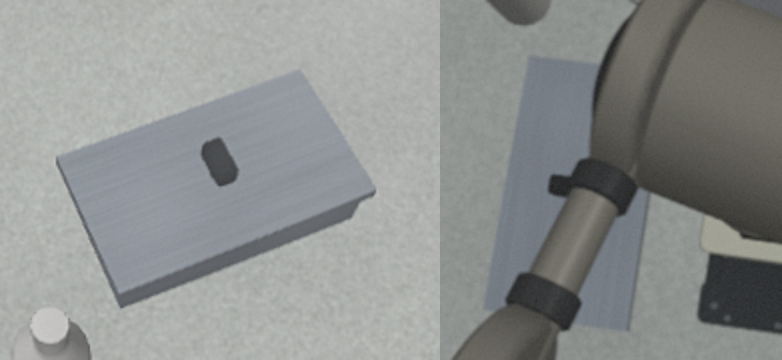

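The scene view shows the lid sitting flat and square on the tray, with the knob at crop (220,160). It touched down at TCP height 0.0944 m, exactly 50 mm above the grip height on the bench, which means it is fully down.

```bash
python3 -c "
from bench import workorder
print(workorder.finish_job())"
```

```text
the job is handed in; nothing more can be done
None
```

The job is done and handed in: all three brown bottles were rolled label-up on the bench, then laid in the tray with labels up (measured leans +2°, +3° and −7°), and the lid is back fully down, at about 73 s of the 210 s.

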